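# Stack a chocolate showpiece and wind the screw jack up to the gauge

## Robot

A 6-joint arm with a two-finger parallel gripper is mounted at the origin on the work surface. World frame = base frame: x ahead of the robot, y to its left, z up, the work surface at z = 0. Lengths are in m, angles in rad, forces in N, time in s.
With the tool pointing down it reaches from about 0.375 to 0.975 m from the base axis. Payload 3.8 kg.
Tool frame: the origin (TCP) lies on the centre line of the jaws, within the pads' length; the fingertips stand 17 mm ahead of it and the grasp point (between the pads) lies 2 mm behind it (bot.tip_extent is the distance from the TCP to the fingertips, in m); z points along the fingers, y is the line along which they close (so a half turn about z gives the same grasp; the last joint's range is limited). The gripper opens to 85 mm and grips with 20 to 120 N. Pads are 22 mm wide; open, the fingers measure 114 mm over their backs; the gripper's body (76 mm by 85 mm) begins 54 mm behind the grasp point. The pads swing forward as they close: fully open they stand 13 mm farther back than shut.
Start: joints at [-1.288, 0.264, 1.604, -0, 1.274, -0.037], TCP at [0.212, -0.641, 0.209] pointing down, gripper open.
Joint ranges: [-2.63, 2.63], [-0.94, 2.18], [0.31, 2.57], [-1.31, 4.45], [0, 2.66], [-2.55, 2.55]. Speed limits (rad/s): [2.57, 2.57, 3.14, 3.14, 3.14, 3.14].

## Interface

Orientations are given as a rotation vector (axis times angle).
In Python, from workcell import readout, read_camera, finish_job, bot gives the robot as it stands.
- The arm moves only by the tool jog_arm, never from a script. Its argument "deltas" is one flat list of numbers, 7 for each row, row after row: the shift along the tool's x, y, z in m, then the turn, a rotation vector about the tool's x, y, z in degrees, then the gripper command: -1 is shut, 1 is fully open, values between are in proportion. A call has 1 to 8 rows; each row is the pose to reach, as a shift and turn from the pose commanded when the call began, along the tool's axes at that moment; what a row does not reach only later rows make up. A row lasts 1/10 s, in which the tool goes at most 50 mm and 8.59 degrees, less where a joint would pass 70% of its speed; a pose out of reach is approached as far as the arm can. A call with a gripper value outside its range is refused whole. The fingers move at their own pace and stop on an object; "squeeze" is the grip in N (left out, the last holds). Time passes only in rows, so rows that repeat a pose let the fingers close. It gives the time, the measured TCP pose, the force, the opening and the grip force at its end, in the units of the state.
- readout.read_state(): the state, without advancing time (a new reading comes with each control period).
- read_camera(name): name is "side" or "top" or "wrist"; returns a dict with "color" (384x512x3 uint8, blue, green, red), "fx", "fy", "cx", "cy" (pixels), "origin" and "attitude" of the camera in the world. Camera axes: x right, y down, z forward; pixel columns grow to the right and rows downward; lengths in m; the calibration is good to about 2 mm. The wrist camera is an equidistant fisheye: a pixel r from the principal point sees the ray r / f radians off the axis. A picture is of the moment at which its call begins. There is no depth.
- finish_job(): hands the job in; it is judged then, once.
The state is a dict: "time": time; "q": joint angles; "joint_vel": joint speeds; "joint_torque": joint torques, N m; "tool_pos": TCP position; "tcp_rot": TCP orientation; "wrist_force": force on the tool from outside, world axes, zero at the start; "torque": the same for the moment, N m; "width": opening from 0.0 (shut) to 1.0 (fully open); "grip_force": force on a finger pad.
Only numpy, scipy, OpenCV 4.12 (cv2) and the standard library are available. Lean on these libraries where they do the work, as an engineer would, in place of code of your own. Each camera call takes 0.05 s, during which the arm holds its last target. There are 200 camera calls.

## Task

Stack all the chocolate discs from the white board centred on the screw jack's round plate, lying flat, the widest at the bottom and each smaller one on top, so that the small white one is uppermost. Then fit the crank over the jack's square drive stub and wind the plate up until the top face of the white disc is level with the tip of the red pointer (within 4 mm). Finally take the crank off and stand it back on its round blue mat, without shifting the pointer or the other things on the table.

Things in the scene. Friction and masses are not known exactly. Their poses are not given: they have to be found in the camera images.
- disc_dark_mid (a point): centre (half-way up, on the axis) of a solid dark brown chocolate disc, 68 mm in diameter and 24 mm thick, about 113 g, lying flat on the white board at the start; z is its axis; either face may be up. Not always present.
- disc_milk_mid (a point): centre (half-way up, on the axis) of a solid milk-chocolate brown chocolate disc, 60 mm in diameter and 24 mm thick, about 88 g, lying flat on the white board at the start; z is its axis; either face may be up. Not always present.
- disc_ruby_mid (a point): centre (half-way up, on the axis) of a solid pink ruby chocolate disc, 52 mm in diameter and 24 mm thick, about 66 g, lying flat on the white board at the start; z is its axis; either face may be up. Not always present.
- disc_white_mid (a point): centre (half-way up, on the axis) of a solid cream white chocolate disc, 44 mm in diameter and 24 mm thick, about 47 g, lying flat on the white board at the start; z is its axis; either face may be up. Always present, always the top one; its top face is 12 mm above this point.
- plate_top (a point): centre of the top of the jack's round aluminium plate, 96 mm in diameter, 10 mm thick, on a brass screw. Starts fully down, 85 mm above the table; rises 15 mm per clockwise turn (seen from above) of the drive stub, 90 mm at most; counter-clockwise lowers it; it stays where left. x, y, z: the jack's axes; the stub is 200 mm away along -y, the pointer's post 100 mm away along +x
- drive_foot (a point): foot of the jack's upright square steel drive stub, on the pale yellow housing's top (60 mm above the table; housing 100 x 310 mm, base plate 190 x 330 mm, 8 mm thick). The stub is 16 mm square, 26 mm high, its last 10 mm a blunt round cone; its faces look along this frame's x and y; it turns about z, stiffly (0.12 N m), no spring
- pointer_tip (a point): tip of the red gauge pointer, a finger 8 mm wide and 4 mm thick (this point half-way up it), on a red slider 28 x 30 x 22 mm clamped by friction on an 18 mm steel post (top 248 mm above the table). The tip is 70 mm from the plate's axis, towards which it points, 203 to 218 mm above the table, differing from start to start. Not to be shifted
- crank_hub (a point): centre of the crank's dark steel hub, 36 x 36 mm, 44 mm high including its 64 x 64 x 7 mm foot; crank 0.6 kg, standing on the mat at first, z up. Square socket from below, 18.5 mm wide, 29 deep, walls along x, y; seated, this point is 22 mm above drive_foot. An arm 16 mm wide, 12 thick, 14 above this point, runs along +x to the handle, -x to a 30 mm ball. Grip the bare faces across y
- crank_grip (a point): middle of the crank's upright red handle: 22 mm in diameter, 55 mm high, 70 mm from the hub's axis along the hub's +x, this point 48.5 mm above crank_hub. It is a sleeve that spins freely on its pin, so it can be gripped firmly while it is led round in a circle
- mat_top (a point): centre of the upper face of the crank's round blue mat, 170 mm in diameter, 4 mm thick, fixed on the table
- board: white plastic board, 300 x 290 mm, 12 mm thick, fixed; origin under its centre, at table height
- water: water bottle, 64 mm in diameter, 190 mm high; leave alone
- jar: amber glass jar, 72 mm in diameter, 100 mm high; leave alone
- cutter: steel pastry ring, 80 mm in diameter, 50 mm high; leave alone
- palette: spatula, 240 mm long, lying near the robot; leave alone
- bowl: white bowl, 120 mm across, 55 mm high; leave alone
- brush: brush, 150 mm long, lying near the robot; leave alone

How it is judged:
On the way, in this order (a step that is already met when the one before it is completed fails the run):
1. all the discs present lie stacked, centred on the plate, widest at the bottom (horizontal distance between each of disc_dark_mid, disc_milk_mid, disc_ruby_mid, disc_white_mid and plate_top below 0.01 m and angle between the z axis of each of disc_dark_mid, disc_milk_mid, disc_ruby_mid, disc_white_mid and the z axis of plate_top, either way round below 0.1 rad and z of each of disc_dark_mid, disc_milk_mid, disc_ruby_mid, disc_white_mid in the frame of plate_top above 0.006 m and ((angle between disc_dark_mid's own z axis and vertical below 1 rad and z of disc_milk_mid in the frame of disc_dark_mid above 0.018 m) or (angle between disc_dark_mid's own z axis and vertical above 2 rad and z of disc_milk_mid in the frame of disc_dark_mid below -0.018 m)) and ((angle between disc_dark_mid's own z axis and vertical below 1 rad and z of disc_ruby_mid in the frame of disc_dark_mid above 0.018 m) or (angle between disc_dark_mid's own z axis and vertical above 2 rad and z of disc_ruby_mid in the frame of disc_dark_mid below -0.018 m)) and ((angle between disc_dark_mid's own z axis and vertical below 1 rad and z of disc_white_mid in the frame of disc_dark_mid above 0.018 m) or (angle between disc_dark_mid's own z axis and vertical above 2 rad and z of disc_white_mid in the frame of disc_dark_mid below -0.018 m)) and ((angle between disc_milk_mid's own z axis and vertical below 1 rad and z of disc_ruby_mid in the frame of disc_milk_mid above 0.018 m) or (angle between disc_milk_mid's own z axis and vertical above 2 rad and z of disc_ruby_mid in the frame of disc_milk_mid below -0.018 m)) and ((angle between disc_milk_mid's own z axis and vertical below 1 rad and z of disc_white_mid in the frame of disc_milk_mid above 0.018 m) or (angle between disc_milk_mid's own z axis and vertical above 2 rad and z of disc_white_mid in the frame of disc_milk_mid below -0.018 m)) and ((angle between disc_ruby_mid's own z axis and vertical below 1 rad and z of disc_white_mid in the frame of disc_ruby_mid above 0.018 m) or (angle between disc_ruby_mid's own z axis and vertical above 2 rad and z of disc_white_mid in the frame of disc_ruby_mid below -0.018 m))), for 0.2 s.
2. the crank is fully seated on the drive stub (horizontal distance between crank_hub and drive_foot below 0.005 m and z of crank_hub in the frame of drive_foot below 0.027 m and angle between crank_hub's own z axis and vertical below 0.12 rad), for 0.2 s.
3. the plate is wound up until the white disc's top is level with the pointer (z of disc_white_mid in the frame of pointer_tip between -0.016 and -0.008 m), for 0.2 s.
4. the crank stands back on the blue mat (horizontal distance between crank_hub and mat_top below 0.065 m and z of crank_hub in the frame of mat_top below 0.027 m and angle between crank_hub's own z axis and vertical below 0.12 rad), for 0.2 s.
At the end, for the whole second after the job is handed in: All discs present lie flat (0.1 rad) on the plate within 10 mm of its centre, in size order, white uppermost, its top within 4 mm of the pointer tip's height; the crank stands upright on the blue mat, hub within 65 mm of its centre; all at rest (all of step 1 and all of step 3 and all of step 4 and linear speed of each of disc_dark, disc_milk, disc_ruby, disc_white, crank below 0.02 m/s); the robot touches nothing.
It fails at once if the gauge pointer is shifted by more than 4 mm (distance of pointer_tip from where it was at the start of the episode above 0.004 m).
It fails at once if a bystander is moved by more than 40 mm (distance of any of water, jar, cutter, palette, bowl, brush from where it was at the start of the episode above 0.04 m).
Of disc_dark, disc_milk, disc_ruby only 1 to 3 are there at a start; the rules pass over those that are not, and their reading is None.
At some moment in a run one of crank may be knocked a few centimetres aside while the robot is not near it.
It also fails if it takes over 210 s, if anything falls off the work surface, if the arm or the gripper's body presses on something with over 40 N, if the wrist force passes 120 N, or if a joint passes its speed limit or range.

## Working session

There is one attempt and no reset: what is moved stays moved. The work goes in short steps, Python scripts to look and compute and a tool call to move; the robot and the scene stay as the last step left them, time stands still between calls to the robot, and variables do not carry over. Pictures are saved under pics/ and viewed, at most 14 in all, crops included, and the job is handed in when it is done.

Besides the shell and the picture viewer there is one more tool, called by a JSON object that holds its "api" and its "payload", one argument or row to a line. jog_arm: Moves the arm, as the interface text tells. Its arguments: {"type":"object","properties":{"deltas":{"type":"array"},"squeeze":{"type":"number"}},"required":["deltas"]}

```bash
mkdir -p pics; ls
python3 - <<'E'
from workcell import readout, read_camera, bot
import cv2
print(readout.read_state())
for n in ("top","side"):
    c=read_camera(n); cv2.imwrite(f"pics/{n}0.png",c["color"]); print(n,c["fx"],c["fy"],c["cx"],c["cy"],c["origin"],c["attitude"])
E
```

```text
pics
{'time': 0.0, 'q': array([-1.28789108e+00,  2.64764088e-01,  1.60536326e+00, -2.74057716e-05,
        1.27368632e+00, -3.69057712e-02]), 'joint_vel': array([-0.00060409, -0.00035226,  0.00083951, -0.00028512, -0.00159225,
       -0.0003381 ]), 'joint_torque': array([-1.11106514e-03, -5.15117168e+01, -3.67312932e+01, -3.70669122e-04,
        1.28168127e-02, -5.70332901e-06]), 'tool_pos': array([ 0.21198158, -0.64003894,  0.2079605 ]), 'tcp_rot': array([-3.09933828e+00, -4.99881864e-01,  4.68544003e-04]), 'wrist_force': array([-0.78898717, -0.25389077, -0.0235074 ]), 'torque': array([-0.01638789, -0.0048029 , -0.000685  ]), 'grip_force': 0.0, 'width': 0.9979160994289897}
top 414.70578027643126 414.70578027643126 259.00999438576974 181.6144688263949 [0.38198471 0.00269981 1.51700298] [-2.15596838  2.16117877 -0.11406573]
side 354.0754022116682 354.0754022116682 257.42204152617484 192.68153663244206 [0.25299186 0.73108367 0.96437514] [-0.56591432  2.75378876 -1.07283603]
```

View pics/top0.png

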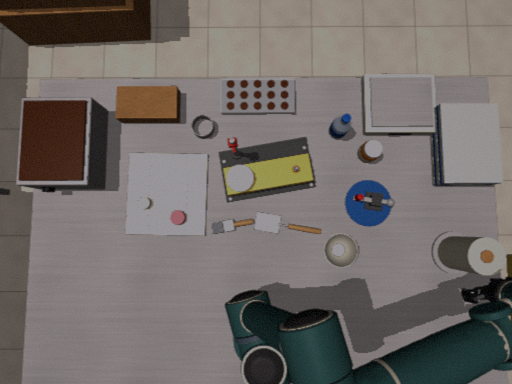

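View pics/side0.png

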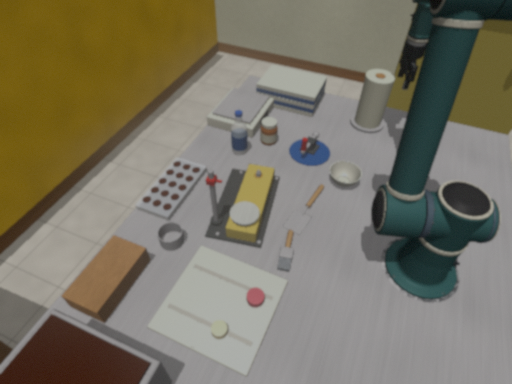

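The scene has two discs: white at about (145,203) and ruby at (178,217). The plate is at (240,178), the stub at (297,169), the pointer at (234,145), and the crank at (375,200) on its mat.

```bash
cat > h.py <<'E'
from workcell import readout, read_camera, bot, finish_job
import cv2, numpy as np
from scipy.spatial.transform import Rotation as R
def ray(c,u,v):
    d=np.array([(u-c["cx"])/c["fx"],(v-c["cy"])/c["fy"],1.])
    if c.get("fish"):
        a=d[:2]; r=np.hypot(*a); d=np.r_[a/max(r,1e-9)*np.sin(r),np.cos(r)]
    return R.from_rotvec(c["attitude"]).apply(d)
def cam(n):
    c=read_camera(n); c["fish"]=n=="wrist"; return c
def onz(c,u,v,z):
    d=ray(c,u,v); o=np.array(c["origin"]); return o+d*(z-o[2])/d[2]
def proj(c,p):
    d=R.from_rotvec(c["attitude"]).inv().apply(np.array(p)-c["origin"])
    if c["fish"]:
        r=np.hypot(d[0],d[1]); t=np.arctan2(r,d[2]); d=np.array([d[0]/r*t,d[1]/r*t,1.])
    return np.array([c["fx"]*d[0]/d[2]+c["cx"],c["fy"]*d[1]/d[2]+c["cy"]])
def tri(c1,p1,c2,p2):
    A=[];b=[]
    for c,p in((c1,p1),(c2,p2)):
        d=ray(c,*p);d/=np.linalg.norm(d);P=np.eye(3)-np.outer(d,d);A.append(P);b.append(P@np.array(c["origin"]))
    return np.linalg.solve(sum(A),sum(b))
def blobs(c,lo,hi,amin=15):
    m=cv2.inRange(cv2.cvtColor(c["color"],cv2.COLOR_BGR2HSV),np.array(lo),np.array(hi))
    n,_,s,ce=cv2.connectedComponentsWithStats(m)
    return [(ce[i].round(1).tolist(),s[i].tolist()) for i in range(1,n) if s[i][4]>=amin]
def local(p):  # world point -> tool-frame shift from current TCP
    s=readout.read_state(); return R.from_rotvec(s["tcp_rot"]).inv().apply(np.array(p)-s["tool_pos"])
E
python3 - <<'E'
from h import *
t=cam("top"); s=cam("side")
for nm,lo,hi in(("red",(165,80,60),(180,255,255)),("red0",(0,120,60),(6,255,255)),("yellow",(22,80,80),(38,255,255)),("blue",(100,150,60),(125,255,255))):
    for c,n in((t,"top"),(s,"side")): print(nm,n,[b for b in blobs(c,lo,hi,6)][:9])
cv2.imwrite("pics/crop1.png",np.vstack([cv2.resize(t["color"][120:240,120:320],(800,480),interpolation=cv2.INTER_CUBIC)]))
a=cv2.resize(t["color"][175:230,340:400],(400,367),interpolation=cv2.INTER_CUBIC);b=cv2.resize(s["color"][165:245,200:280],(367,367),interpolation=cv2.INTER_CUBIC)
cv2.imwrite("pics/crop2.png",np.hstack([a,b]))
E
```

```text
red top [([360.1, 194.9], [357, 194, 7, 4, 9]), ([177.5, 217.1], [171, 211, 14, 14, 153])]
red side [([302.2, 143.7], [301, 139, 4, 11, 16]), ([255.1, 296.7], [247, 288, 17, 18, 233])]
red0 top [([232.8, 145.1], [228, 138, 10, 15, 60]), ([359.6, 197.1], [357, 195, 6, 5, 25])]
red0 side [([304.2, 142.8], [303, 138, 4, 12, 26]), ([212.0, 180.6], [207, 177, 14, 8, 60])]
yellow top [([280.3, 171.6], [244, 153, 70, 39, 1656]), ([228.6, 182.9], [223, 166, 20, 29, 129])]
yellow side [([79.7, 79.6], [0, 0, 218, 235, 28806]), ([487.3, 81.0], [448, 21, 64, 113, 5040]), ([202.2, 49.8], [202, 48, 2, 5, 6]), ([401.8, 91.0], [386, 58, 37, 53, 711]), ([96.5, 143.8], [95, 143, 4, 3, 6]), ([251.3, 200.3], [225, 164, 49, 78, 1635])]
blue top [([346.0, 117.9], [342, 114, 9, 9, 56]), ([366.0, 203.9], [346, 181, 45, 45, 1125])]
blue side []
```

View pics/crop1.png

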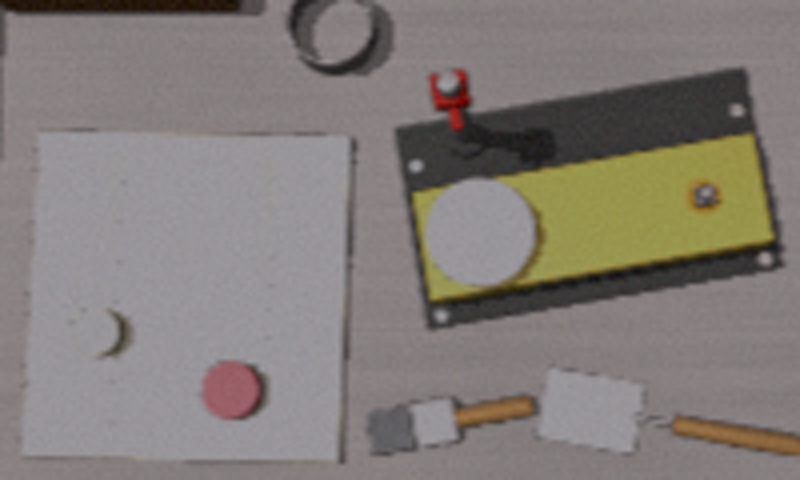

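View pics/crop2.png

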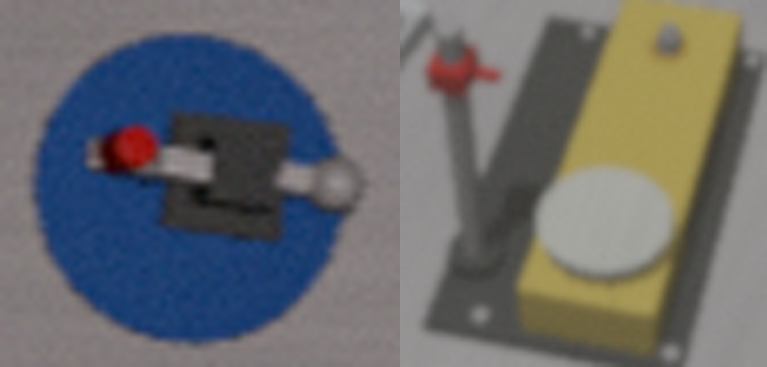

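Crops: plate centre (240.2,178), stub (296.5,169), slider (232.5,142) with its finger pointing at the plate, ruby (177.5,217), handle top (360,197). The white disc shows only a faint crescent near (149,203).

Run:
```python
from h import *
t=cam("top"); s=cam("side")
P=onz(t,240.2,178,.085); S=onz(t,296.5,169,.083); d=P-S
print("plate",P,"stub",S,"dist",np.hypot(*d[:2]),"yaw jack y",np.degrees(np.arctan2(d[1],d[0])))
print("plate side", onz(s,200+604*80/367,165+220*80/367,.085),"stub side",onz(s,200+668*80/367,165+38*80/367,.083))
print("ruby",onz(t,177.5,217.1,.036),onz(s,255.1,296.7,.036))
print("white side",onz(s,219.5,327.5,.036),"top",onz(t,144.5,203,.036))
m=onz(t,369,203.5,.004); print("mat",m)
print("handle top",onz(t,359.8,197.2,.102),"ball",onz(t,340+338*.15,175+185*.15,.04), "foot",onz(t,340+222*.15,175+190*.15,.011), )
print("tip",tri(t,(120+458/4,120+127/4),s,(200+497*80/367,165+76*80/367)))
```

```text
plate [0.55904827 0.08030433 0.085     ] stub [ 0.59035595 -0.11606023  0.083     ] dist 0.19884469613341235 yaw jack y 99.05879512727459
plate side [ 0.30346857 -0.02760242  0.085     ] stub side [ 0.30510937 -0.22730414  0.083     ]
ruby [0.4252936  0.30618175 0.036     ] [0.42513435 0.31112158 0.036     ]
white side [0.47708411 0.42774126 0.036     ] top [0.47589906 0.42563438 0.036     ]
mat [ 0.47408786 -0.38489166  0.004     ]
handle top [ 0.48970724 -0.32915181  0.102     ] ball [ 0.4743746  -0.45270971  0.04      ] foot [ 0.47362361 -0.39864943  0.011     ]
tip [0.48817552 0.08315281 0.32647521]
```

```bash
cat >> h.py <<'E'
def go(p,psi):  # shift (mm->m) and turn (deg) in the tool frame from the present pose to TCP p, pointing down, tool x at yaw psi
    s=readout.read_state(); T=R.from_rotvec(s["tcp_rot"])
    G=R.from_euler("z",psi,degrees=True)*R.from_rotvec([np.pi,0,0])
    print(np.round(T.inv().apply(np.array(p)-s["tool_pos"]),4), np.round((T.inv()*G).as_rotvec(degrees=True),2))
E
python3 - <<'E'
from h import *
t=cam("top"); s=cam("side")
k=80/367
print("plate side", onz(s,200+204*k,165+220*k,.085),"stub side",onz(s,200+268*k,165+38*k,.083))
print("tip",tri(t,(120+458/4,120+127/4),s,(200+97*k,165+76*k)))
go([.48,-.2,.3],90); go([.425,.2,.3],90); go([.425,.306,.2],90)
E
```

```text
plate side [0.55983014 0.0840437  0.085     ] stub side [ 0.589928   -0.10238541  0.083     ]
tip [0.62941774 0.09244767 0.20778197]
[ 0.3928 -0.3341 -0.0908] [-2.000e-02 -1.000e-02 -7.168e+01]
[ 0.4663 -0.7312 -0.0907] [-2.000e-02 -1.000e-02 -7.168e+01]
[ 0.4996 -0.8318  0.0094] [-2.000e-02 -1.000e-02 -7.168e+01]
```

{"api": "jog_arm", "payload": {
  "deltas": [0.393, -0.334, -0.09, 0, 0, -71.7, 1, 0.393, -0.334, -0.09, 0, 0, -71.7, 1, 0.393, -0.334, -0.09, 0, 0, -71.7, 1, 0.393, -0.334, -0.09, 0, 0, -71.7, 1, 0.393, -0.334, -0.09, 0, 0, -71.7, 1, 0.393, -0.334, -0.09, 0, 0, -71.7, 1, 0.393, -0.334, -0.09, 0, 0, -71.7, 1, 0.393, -0.334, -0.09, 0, 0, -71.7, 1],
  "squeeze": 40
}}

```text
time: 1.2
tool_pos: [0.4177, -0.3024, 0.2788]
tcp_rot: [2.27, 2.17, 0.0]
wrist_force: [0.9, -0.9, -0.4]
width: 1.0
grip_force: 0.0
```

```bash
python3 -c "
from h import *
print(readout.read_state()['q']);go([.44,.06,.3],90);go([.44,.33,.25],90)"
```

```text
[-6.74972203e-01 -7.81536855e-02  1.84877486e+00  7.91679148e-05
  1.36993514e+00 -6.29824209e-01]
[ 0.363   0.0059 -0.0214] [ 0.05  0.03 -2.59]
[ 0.6328 -0.0063  0.0284] [ 0.05  0.03 -2.59]
```

{"api": "jog_arm", "payload": {
  "deltas": [0.36, 0.01, -0.02, 0, 0, -2.6, 1, 0.36, 0.01, -0.02, 0, 0, -2.6, 1, 0.36, 0.01, -0.02, 0, 0, -2.6, 1, 0.36, 0.01, -0.02, 0, 0, -2.6, 1, 0.36, 0.01, -0.02, 0, 0, -2.6, 1, 0.36, 0.01, -0.02, 0, 0, -2.6, 1, 0.36, 0.01, -0.02, 0, 0, -2.6, 1, 0.6, -0.006, 0.02, 0, 0, -2.6, 1]
}}

```text
time: 2.0
tool_pos: [0.445, 0.0959, 0.2918]
tcp_rot: [2.226, 2.213, 0.006]
wrist_force: [0.9, -0.9, -1.0]
width: 1.001
grip_force: 0.0
```

{"api": "jog_arm", "payload": {
  "deltas": [0.24, -0.02, 0.06, 0, 0, 0, 1, 0.24, -0.02, 0.06, 0, 0, 0, 1, 0.24, -0.02, 0.06, 0, 0, 0, 1, 0.24, -0.02, 0.06, 0, 0, 0, 1, 0.24, -0.02, 0.06, 0, 0, 0, 1, 0.24, -0.02, 0.06, 0, 0, 0, 1, 0.24, -0.02, 0.06, 0, 0, 0, 1]
}}

```text
time: 2.7
tool_pos: [0.4246, 0.3343, 0.2291]
tcp_rot: [2.225, 2.218, -0.003]
wrist_force: [-0.6, 0.1, 0.5]
width: 0.998
grip_force: 0.0
```

```bash
python3 -c "
from h import *
c=cam('wrist');cv2.imwrite('pics/w1.png',c['color']);s=readout.read_state();print(s['tool_pos'],c['origin'],c['fx'],c['cx'],c['cy'])
print(proj(c,[.425,.308,.036]),proj(c,[.476,.427,.036]))
for b in blobs(c,(165,60,60),(180,255,255),50): print(b,onz(c,*b[0],.036))
go([.425,.308,.1],90)"
```

```text
[0.42511607 0.33353251 0.22962353] [0.42560585 0.40527593 0.39388809] 297.3186396354542 252.72137902429446 191.02530479727463
[252.74658251 185.397933  ] [295.26461605  89.00533774]
([254.3, 185.9], [234, 167, 41, 39, 1273]) [0.42693631 0.30734458 0.036     ]
[-0.0254  0.      0.1296] [-0.01  0.05 -0.26]
```

View pics/w1.png

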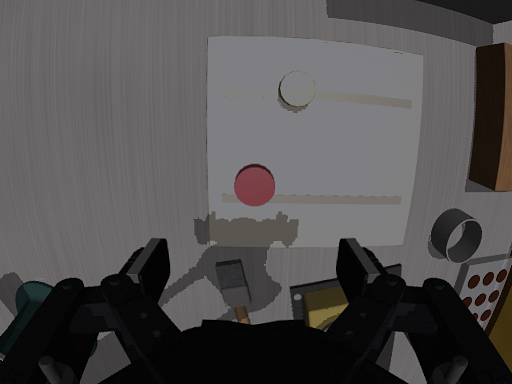

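White is at (297,88) and ruby at (254.5,185.5), both matching the estimates. I'll descend on the ruby.

{"api": "jog_arm", "payload": {
  "deltas": [-0.026, 0.001, 0.13, 0, 0, 0, 1, -0.026, 0.001, 0.13, 0, 0, 0, 1, -0.026, 0.001, 0.13, 0, 0, 0, 1, -0.026, 0.001, 0.17, 0, 0, 0, 1, -0.026, 0.001, 0.19, 0, 0, 0, 1, -0.026, 0.001, 0.197, 0, 0, 0, 1, -0.026, 0.001, 0.197, 0, 0, 0, 1]
}}

```text
time: 3.45
tool_pos: [0.4263, 0.3064, 0.0326]
tcp_rot: [-2.23, -2.213, 0.001]
wrist_force: [-1.1, 0.6, -0.2]
width: 1.0
grip_force: 0.0
```

{"api": "jog_arm", "payload": {
  "deltas": [0, 0, 0, 0, 0, 0, -0.5, 0, 0, 0, 0, 0, 0, -0.5, 0, 0, 0, 0, 0, 0, -0.5, 0, 0, 0, 0, 0, 0, -0.5, 0, 0, 0, 0, 0, 0, -0.5, 0, 0, 0, 0, 0, 0, -0.5]
}}

```text
time: 4.05
tool_pos: [0.4262, 0.3079, 0.0329]
tcp_rot: [2.227, 2.215, 0.0]
wrist_force: [-0.0, 0.2, 0.0]
width: 0.255
grip_force: 0.0
```

```bash
python3 -c "
from h import *
c=cam('wrist');cv2.imwrite('pics/w2.png',c['color'])
for b in blobs(c,(165,60,60),(180,255,255),50): print(b,onz(c,*b[0],.036))
t=cam('top');cv2.imwrite('pics/t2.png',t['color'])
print(bot.tip_extent, readout.read_state()['tool_pos'])
for b in blobs(t,(165,60,60),(180,255,255),20): print(b,onz(t,*b[0],.036))"
```

```text
([252.8, 225.5], [210, 191, 86, 77, 4158]) [0.42685454 0.31039407 0.036     ]
0.017 [0.42606403 0.30777844 0.0326978 ]
([180.6, 217.2], [178, 210, 7, 15, 77]) [0.42491418 0.29510189 0.036     ]
```

View pics/w2.png

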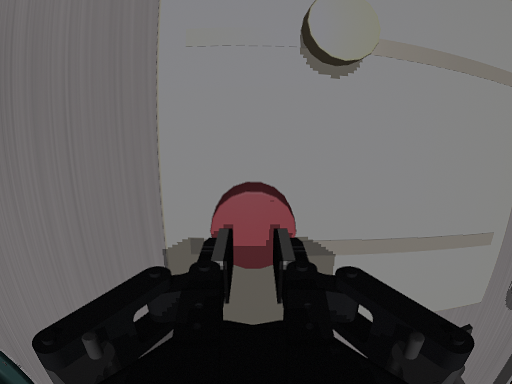

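The closed fingers overlap the disc, which spans columns 210–296 and has not moved. So the tips seem to have closed above it, and I need their true height.

```bash
python3 -c "
from h import *
c=cam('wrist')
o=np.array(c['origin']);print(o,R.from_rotvec(c['attitude']).as_matrix()[:,2])
a=onz(c,232,229,.0);b=onz(c,275,229,.0);w=np.linalg.norm(a-b)
f=.0217/w;print('tip pt',o+f*((a+b)/2-o))
for z in (.016,.036,.05): print(z,proj(c,[.426+.011,.308+.011,z]),proj(c,[.426,.3335,z]))
cv2.imwrite('pics/w3.png',cv2.resize(c['color'][160:330,180:330],(600,680))[:600])
"
```

```text
[0.42709327 0.37851093 0.19761806] [-0.00149646 -0.27923765 -0.96022086]
tip pt [0.427154   0.31851154 0.05993299]
0.016 [268.62439842 200.92813062] [251.35954115 179.12184568]
0.036 [270.38250779 211.65778764] [251.2092276 187.6501269]
0.05 [271.84972396 220.67223577] [251.08233788 194.88779728]
```

View pics/w3.png

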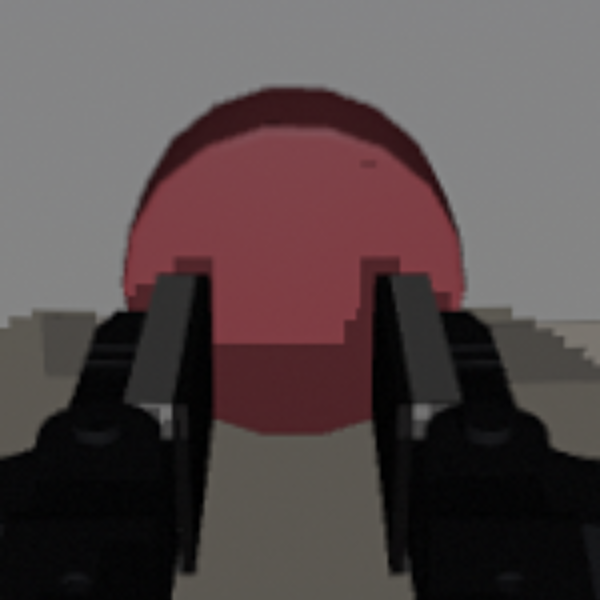

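{"api": "jog_arm", "payload": {
  "deltas": [0, 0, 0.001, 0, 0, 0, -0.5, 0, 0, 0.002, 0, 0, 0, -0.5, 0, 0, 0.003, 0, 0, 0, -0.5, 0, 0, 0.004, 0, 0, 0, -0.5]
}}

```text
time: 4.6
tool_pos: [0.4261, 0.3077, 0.0285]
tcp_rot: [-2.228, -2.215, 0.0]
wrist_force: [-0.3, -0.2, 0.3]
width: 0.249
grip_force: 0.0
```

{"api": "jog_arm", "payload": {
  "deltas": [0, 0, 0.001, 0, 0, 0, -0.5, 0, 0, 0.002, 0, 0, 0, -0.5, 0, 0, 0.003, 0, 0, 0, -0.5, 0, 0, 0.004, 0, 0, 0, -0.5]
}}

```text
time: 5.0
tool_pos: [0.4262, 0.3078, 0.0246]
tcp_rot: [2.228, 2.215, 0.0]
wrist_force: [0.6, -0.1, 0.1]
width: 0.246
grip_force: 0.0
```

{"api": "jog_arm", "payload": {
  "deltas": [0, 0, 0.001, 0, 0, 0, -0.5, 0, 0, 0.002, 0, 0, 0, -0.5, 0, 0, 0.003, 0, 0, 0, -0.5, 0, 0, 0.004, 0, 0, 0, -0.5]
}}

```text
time: 5.4
tool_pos: [0.4261, 0.3077, 0.0206]
tcp_rot: [2.228, 2.215, 0.0]
wrist_force: [-0.2, 0.2, 0.0]
width: 0.252
grip_force: 0.0
```

{"api": "jog_arm", "payload": {
  "deltas": [0, 0, 0.001, 0, 0, 0, -0.5, 0, 0, 0.002, 0, 0, 0, -0.5, 0, 0, 0.003, 0, 0, 0, -0.5, 0, 0, 0.004, 0, 0, 0, -0.5]
}}

```text
time: 5.8
tool_pos: [0.4261, 0.3077, 0.0166]
tcp_rot: [-2.228, -2.215, 0.0]
wrist_force: [-0.2, -1.3, 0.7]
width: 0.252
grip_force: 0.0
```

```bash
python3 -c "
from h import *
c=cam('wrist');s=cam('side')
a=cv2.resize(c['color'][160:310,180:330],(400,400));b=cv2.resize(s['color'][240:340,200:300],(400,400))
cv2.imwrite('pics/w4.png',np.hstack([a,b]));print(proj(s,[.426,.308,.0165]))
"
```

```text
[255.19925773 298.77950213]
```

View pics/w4.png

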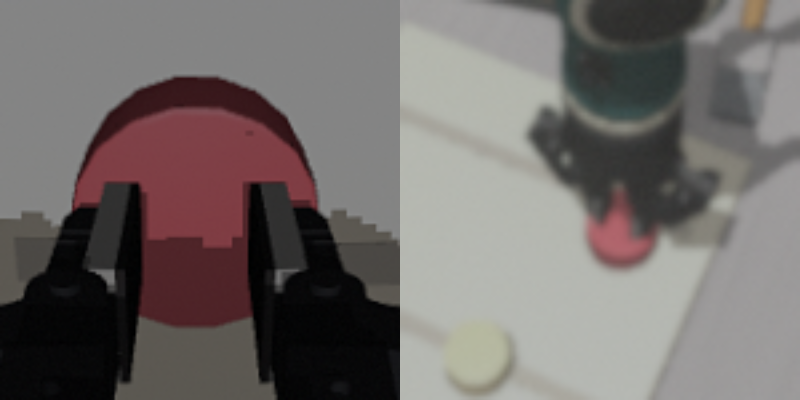

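The fingertips in this view look just above the disc's top face. I'll go on feeling downwards for contact.

{"api": "jog_arm", "payload": {
  "deltas": [0, 0, 0.001, 0, 0, 0, -0.5, 0, 0, 0.002, 0, 0, 0, -0.5, 0, 0, 0.002, 0, 0, 0, -0.5]
}}

```text
time: 6.2
tool_pos: [0.426, 0.3077, 0.0146]
tcp_rot: [-2.228, -2.215, 0.0]
wrist_force: [-0.0, 0.7, 0.2]
width: 0.253
grip_force: 0.0
```

{"api": "jog_arm", "payload": {
  "deltas": [0, 0, 0.001, 0, 0, 0, -0.5, 0, 0, 0.002, 0, 0, 0, -0.5, 0, 0, 0.002, 0, 0, 0, -0.5]
}}

```text
time: 6.5
tool_pos: [0.4262, 0.3078, 0.0141]
tcp_rot: [-2.228, -2.215, 0.001]
wrist_force: [-3.5, -3.0, 10.1]
width: 0.25
grip_force: 5.2
```

Contact with the disc's top (z 0.036) came at TCP reading 0.0143. So the real tips stand about 36 mm higher than the nominal tool length says, and I'll apply that offset to z. I'll lift, open and go to reading −0.006.

{"api": "jog_arm", "payload": {
  "deltas": [0, 0, -0.035, 0, 0, 0, -0.5, 0, 0, -0.035, 0, 0, 0, 1, 0, 0, -0.035, 0, 0, 0, 1, 0, 0, -0.035, 0, 0, 0, 1, 0, 0, -0.035, 0, 0, 0, 1, 0, 0, 0, 0, 0, 0, 1, 0, 0, 0.012, 0, 0, 0, 1, 0, 0, 0.019, 0, 0, 0, 1]
}}

```text
time: 7.3
tool_pos: [0.424, 0.3064, -0.0088]
tcp_rot: [-2.227, -2.214, 0.008]
wrist_force: [0.0, -0.9, 0.9]
width: 0.998
grip_force: 0.0
```

{"api": "jog_arm", "payload": {
  "deltas": [0, 0, 0, 0, 0, 0, 0, 0, 0, 0, 0, 0, 0, 0, 0, 0, 0, 0, 0, 0, 0, 0, 0, 0, 0, 0, 0, 0, 0, 0, 0, 0, 0, 0, 0]
}}

```text
time: 7.8
tool_pos: [0.4271, 0.3084, -0.0052]
tcp_rot: [2.227, 2.215, 0.004]
wrist_force: [0.3, -0.0, 3.4]
width: 0.589
grip_force: 42.0
```

Gripped (width 0.589). I'll lift and move close to the plate for a look.

{"api": "jog_arm", "payload": {
  "deltas": [0, 0, -0.05, 0, 0, 0, 0, 0, 0, -0.1, 0, 0, 0, 0, 0, 0, -0.2, 0, 0, 0, 0, 0, 0, -0.2, 0, 0, 0, 0, -0.1, 0.05, -0.2, 0, 0, 0, 0, -0.14, 0.08, -0.2, 0, 0, 0, 0, -0.14, 0.08, -0.2, 0, 0, 0, 0, -0.14, 0.08, -0.2, 0, 0, 0, 0]
}}

```text
time: 8.6
tool_pos: [0.5072, 0.1635, 0.1942]
tcp_rot: [2.23, 2.209, 0.0]
wrist_force: [0.5, 0.5, -0.7]
width: 0.594
grip_force: 42.2
```

```bash
python3 -c "
from h import *
c=cam('wrist');cv2.imwrite('pics/w5.png',c['color']);print(readout.read_state()['tool_pos'],proj(c,[.5595,.082,.085]),proj(c,[.629,.092,.208]),proj(c,[.59,-.11,.086]))
"
```

```text
[0.50699637 0.16386309 0.19386325] [302.23418893 256.34653158] [416.39684369 316.11287409] [313.03706712 371.46694533]
```

View pics/w5.png

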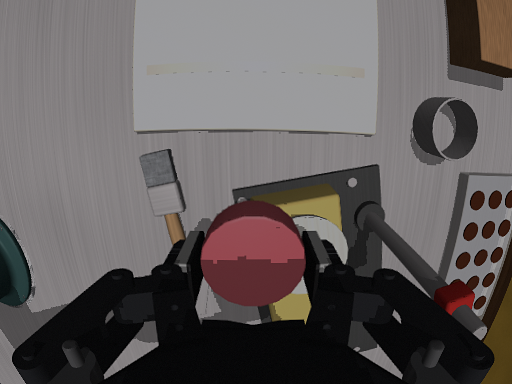

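The plate's right edge (347,245) and top edge (310,215) agree with the predicted centre (302,256). The held disc is centred at about (253,252).

```bash
python3 -c "
from h import *
c=cam('wrist')
z=.1939+.041
m=cv2.inRange(cv2.cvtColor(c['color'],cv2.COLOR_BGR2HSV),(165,60,60),(180,255,255))
print(c['origin'],onz(c,253,203,z),onz(c,201,252,z),onz(c,305,252,z), blobs(c,(165,60,90),(180,255,255),50))
for y in(.1585,.1615,.1645):
  print(y,[proj(c,[.507+.026*np.cos(a),y+.026*np.sin(a),z]).round(0).tolist() for a in(0,np.pi/2,np.pi,-np.pi/2)], proj(c,[.507,y+.026,z-.024]),proj(c,[.507,y-.026,z-.024]))
go([.5595,.082,.13],90)
"
```

```text
[0.50815105 0.23478867 0.35870626] [0.5080051 0.1931415 0.2349   ] [0.48314085 0.16880087 0.2349    ] [0.53240518 0.16825825 0.2349    ] [([252.5, 259.9], [201, 216, 104, 90, 7262])]
0.1585 [[305.0, 269.0], [251.0, 221.0], [198.0, 270.0], [252.0, 312.0]] [251.15008326 204.04400095] [252.22511094 286.51798139]
0.1615 [[305.0, 264.0], [251.0, 215.0], [198.0, 265.0], [252.0, 308.0]] [251.08231323 198.60290783] [252.1692668  282.39910874]
0.1645 [[306.0, 259.0], [251.0, 209.0], [197.0, 260.0], [252.0, 303.0]] [251.01413417 193.09734413] [252.11260044 278.20211943]
[-0.0832  0.0544  0.0636] [-0.01 -0.   -0.53]
```

{"api": "jog_arm", "payload": {
  "deltas": [-0.04, 0.027, 0, 0, 0, -0.5, 0, -0.081, 0.0545, 0, 0, 0, -0.5, 0, -0.081, 0.0545, 0.04, 0, 0, -0.5, 0, -0.081, 0.0545, 0.08, 0, 0, -0.5, 0, -0.081, 0.0545, 0.1, 0, 0, -0.5, 0, -0.081, 0.0545, 0.11, 0, 0, -0.5, 0, -0.081, 0.0545, 0.115, 0, 0, -0.5, 0, -0.081, 0.0545, 0.115, 0, 0, -0.5, 0]
}}

```text
time: 9.5
tool_pos: [0.5594, 0.087, 0.0789]
tcp_rot: [-2.217, -2.226, -0.0]
wrist_force: [-0.5, -0.0, 0.2]
width: 0.59
grip_force: 42.2
```

```bash
python3 -c "
from h import *
print(readout.read_state()); go([.5595,.084,.068],90)
c=cam('wrist');t=cam('top');cv2.imwrite('pics/w6.png',np.hstack([c['color'][180:330,150:450],cv2.resize(t['color'][135:210,215:290],(150,150))]))
"
```

```text
{'time': 9.5, 'q': array([1.10099232e-01, 1.76548898e-01, 1.96525695e+00, 2.64708361e-04,
       9.99601154e-01, 1.05734172e-01]), 'joint_vel': array([-0.00820564, -0.01826774, -0.02231007, -0.00138415,  0.00614676,
       -0.00155327]), 'joint_torque': array([ 2.06450815e-02, -4.18328154e+01, -3.21368194e+01,  5.24637377e-03,
       -7.61888665e-02,  4.09950153e-03]), 'tool_pos': array([0.55944214, 0.08697875, 0.07894269]), 'tcp_rot': array([-2.21670675e+00, -2.22608543e+00, -4.46485028e-04]), 'wrist_force': array([-0.54340971, -0.02796178,  0.16104918]), 'torque': array([-0.05173025, -0.01260439, -0.00822997]), 'grip_force': 42.21635699272156, 'width': 0.5897353608323889}
[-0.003   0.      0.0109] [ 0.01 -0.01  0.24]
```

View pics/w6.png

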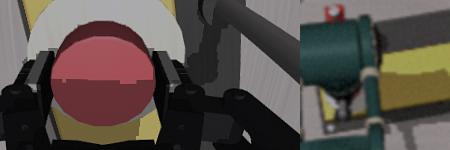

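The disc (columns 50–155) sits centrally over the plate (columns 27–186).

{"api": "jog_arm", "payload": {
  "deltas": [-0.003, 0, 0.004, 0, 0, 0, 0, -0.003, 0, 0.007, 0, 0, 0, 0, -0.003, 0, 0.009, 0, 0, 0, 0, -0.003, 0, 0.01, 0, 0, 0, 0, -0.003, 0, 0.01, 0, 0, 0, 0]
}}

```text
time: 10.1
tool_pos: [0.5592, 0.0829, 0.0684]
tcp_rot: [-2.218, -2.224, 0.001]
wrist_force: [-0.4, 0.5, -0.6]
width: 0.591
grip_force: 42.2
```

{"api": "jog_arm", "payload": {
  "deltas": [0, 0, 0, 0, 0, 0, 0.4, 0, 0, 0, 0, 0, 0, 0.4, 0, 0, 0, 0, 0, 0, 0.4, 0, 0, -0.02, 0, 0, 0, 0.4, 0, 0, -0.07, 0, 0, 0, 0.4, 0, 0, -0.12, 0, 0, 0, 0.4, 0, 0, -0.15, 0, 0, 0, 0.4, 0, 0, -0.15, 0, 0, 0, 0.4]
}}

```text
time: 10.9
tool_pos: [0.5635, 0.0835, 0.2259]
tcp_rot: [2.212, 2.22, 0.015]
wrist_force: [0.4, -0.4, 0.2]
width: 0.701
grip_force: 0.0
```

```bash
python3 -c "
from h import *
t=cam('top');s=cam('side');c=cam('wrist')
for k in(t,s,c):
  for b in blobs(k,(165,60,60),(180,255,255),20): print(b,onz(k,*b[0],.109))
go([.44,.33,.2],90);go([.4775,.428,.1],90);print(proj(c,[.5595,.082,.109]))
"
```

```text
([242.6, 178.8], [238, 172, 10, 14, 85]) [0.55329831 0.07077981 0.109     ]
([244.5, 209.3], [237, 203, 16, 14, 174]) [0.55745514 0.08821394 0.109     ]
([251.7, 181.7], [226, 155, 53, 54, 2229]) [0.55994731 0.0829351  0.109     ]
[ 0.2474 -0.118   0.0181] [-0.06  0.01  0.18]
[ 0.3453 -0.0801  0.118 ] [-0.06  0.01  0.18]
[251.2314927  182.64428405]
```

Ruby is placed centrally. Next, the white disc.

{"api": "jog_arm", "payload": {
  "deltas": [0.1, -0.08, 0, 0, 0, 0, 1, 0.2, -0.08, 0, 0, 0, 0, 1, 0.345, -0.08, 0.03, 0, 0, 0, 1, 0.345, -0.08, 0.06, 0, 0, 0, 1, 0.345, -0.08, 0.09, 0, 0, 0, 1, 0.345, -0.08, 0.1, 0, 0, 0, 1, 0.345, -0.08, 0.1, 0, 0, 0, 1, 0.345, -0.08, 0.1, 0, 0, 0, 1]
}}

```text
time: 11.85
tool_pos: [0.4749, 0.4287, 0.1134]
tcp_rot: [-2.215, -2.226, 0.011]
wrist_force: [-1.0, -1.4, -0.0]
width: 1.005
grip_force: 0.0
```

```bash
python3 -c "
from h import *
c=cam('wrist'); print(readout.read_state()['tool_pos'],proj(c,[.4775,.428,.036]))
im=c['color'][120:300,160:350]; cv2.imwrite('pics/w7.png',cv2.resize(im,None,fx=3,fy=3))
go([.4775,.428,-.006],90)
"
```

```text
[0.47338235 0.43116435 0.11107107] [255.48085232 191.77192275]
[-0.0028  0.0051  0.117 ] [-0.47  0.18  0.34]
```

View pics/w7.png

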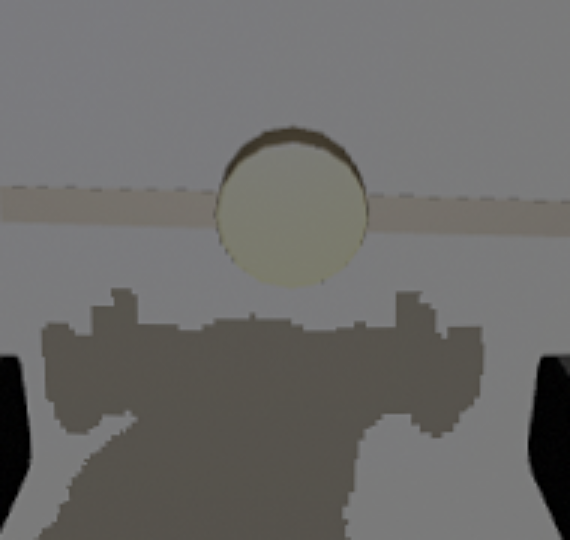

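White's top face is centred at (257.7,191.3), about 2 mm right of the prediction. I'll descend and grip.

{"api": "jog_arm", "payload": {
  "deltas": [0, 0, 0, 0, 0, 0, 1, 0, 0, 0, 0, 0, 0, 1]
}}

```text
time: 12.1
tool_pos: [0.4774, 0.4266, 0.1168]
tcp_rot: [2.217, 2.225, -0.006]
wrist_force: [-0.1, 0.1, -0.6]
width: 1.003
grip_force: 0.0
```

```bash
python3 -c "
from h import *
print(readout.read_state()['tool_pos']);go([.479,.428,-.006],90)
"
```

```text
[0.47738164 0.42655981 0.11683025]
[0.0018 0.0019 0.1228] [-0.14  0.15  0.2 ]
```

{"api": "jog_arm", "payload": {
  "deltas": [0.002, 0.002, 0.05, 0, 0, 0.2, 1, 0.002, 0.002, 0.09, 0, 0, 0.2, 1, 0.002, 0.002, 0.11, 0, 0, 0.2, 1, 0.002, 0.002, 0.12, 0, 0, 0.2, 1, 0.002, 0.002, 0.1225, 0, 0, 0.2, 1, 0.002, 0.002, 0.1225, 0, 0, 0.2, 1]
}}

```text
time: 12.7
tool_pos: [0.4815, 0.4298, -0.0026]
tcp_rot: [2.223, 2.22, 0.003]
wrist_force: [0.1, -0.2, -0.1]
width: 0.998
grip_force: 0.0
```

{"api": "jog_arm", "payload": {
  "deltas": [0, 0, 0, 0, 0, 0, -0.2, 0, 0, 0, 0, 0, 0, -0.2, 0, 0, 0, 0, 0, 0, -0.2, 0, 0, 0, 0, 0, 0, -0.2, 0, 0, 0, 0, 0, 0, -0.2, 0, 0, 0, 0, 0, 0, -0.2]
}}

```text
time: 13.3
tool_pos: [0.4813, 0.4306, -0.0021]
tcp_rot: [2.221, 2.221, 0.004]
wrist_force: [-1.1, -0.7, 6.0]
width: 0.494
grip_force: 41.0
```

{"api": "jog_arm", "payload": {
  "deltas": [0, 0, -0.05, 0, 0, 0, -0.2, 0, 0, -0.1, 0, 0, 0, -0.2, 0, 0, -0.15, 0, 0, 0, -0.2, -0.02, 0, -0.2, 0, 0, 0, -0.2, -0.07, 0, -0.2, 0, 0, 0, -0.2, -0.07, 0, -0.2, 0, 0, 0, -0.2, -0.07, 0, -0.2, 0, 0, 0, -0.2, -0.07, 0, -0.2, 0, 0, 0, -0.2]
}}

```text
time: 14.1
tool_pos: [0.4798, 0.3599, 0.1954]
tcp_rot: [-2.222, -2.22, 0.001]
wrist_force: [-0.0, -0.5, -0.7]
width: 0.496
grip_force: 40.9
```

```bash
python3 -c "
from h import *
c=cam('wrist'); s=readout.read_state()['tool_pos']; z=s[2]+.041; print(s)
im=c['color'][180:320,180:330]; cv2.imwrite('pics/w8.png',cv2.resize(im,None,fx=4,fy=4))
for d in(-.004,-.002,0,.002): print(d,[proj(c,[s[0]+.022*np.cos(a),s[1]+d+.022*np.sin(a),z]).round(0).tolist() for a in(0,np.pi/2,np.pi,-np.pi/2)])
go([.5595,.25,.2],90); go([.5595,.084,.2],90)
"
```

```text
[0.47976156 0.36011309 0.19513416]
-0.004 [[297.0, 267.0], [251.0, 226.0], [206.0, 267.0], [251.0, 303.0]]
-0.002 [[297.0, 263.0], [251.0, 222.0], [206.0, 263.0], [251.0, 300.0]]
0 [[297.0, 260.0], [251.0, 218.0], [205.0, 260.0], [251.0, 297.0]]
0.002 [[297.0, 256.0], [251.0, 213.0], [205.0, 256.0], [251.0, 294.0]]
[-0.1101  0.0797 -0.0049] [-0.08  0.03 -0.  ]
[-0.2761  0.0797 -0.0048] [-0.08  0.03 -0.  ]
```

View pics/w8.png

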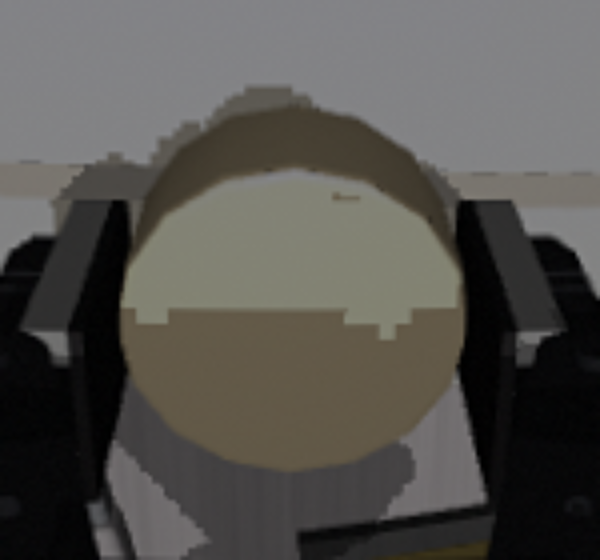

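Viewed: the white disc is held flat, centred at about (253,257), within 1 mm of the TCP. I'll carry it to the stack.

{"api": "jog_arm", "payload": {
  "deltas": [-0.11, 0.04, 0, 0, 0, 0, -0.2, -0.277, 0.08, 0, 0, 0, 0, -0.2, -0.277, 0.08, 0, 0, 0, 0, -0.2, -0.277, 0.08, 0, 0, 0, 0, -0.2, -0.277, 0.08, 0, 0, 0, 0, -0.2, -0.277, 0.08, 0.04, 0, 0, 0, -0.2, -0.277, 0.08, 0.08, 0, 0, 0, -0.2, -0.277, 0.08, 0.08, 0, 0, 0, -0.2]
}}

```text
time: 14.95
tool_pos: [0.5546, 0.0814, 0.1087]
tcp_rot: [-2.217, -2.213, 0.017]
wrist_force: [-1.5, 0.4, -1.7]
width: 0.499
grip_force: 41.0
```

{"api": "jog_arm", "payload": {
  "deltas": [0, 0, 0, 0, 0, 0, -0.2, 0, 0, 0, 0, 0, 0, -0.2]
}}

```text
time: 15.15
tool_pos: [0.5617, 0.0841, 0.118]
tcp_rot: [2.219, 2.222, 0.003]
wrist_force: [1.0, -0.6, 0.4]
width: 0.496
grip_force: 41.0
```

```bash
python3 -c "
from h import *
print(readout.read_state()['tool_pos']);go([.5595,.083,.095],90)
c=cam('wrist'); print(blobs(c,(165,60,40),(180,255,255),50),proj(c,[.5595,.082,.109]),proj(c,[.5595,.108,.109]),proj(c,[.5335,.082,.109]))
"
```

```text
[0.56168765 0.08410378 0.11804508]
[-0.0011 -0.0022  0.023 ] [ 0.15 -0.03  0.07]
[([246.5, 200.6], [209, 180, 81, 58, 1964])] [248.24581411 224.76897245] [248.0766267  185.07037446] [207.503873   224.52866937]
```

{"api": "jog_arm", "payload": {
  "deltas": [-0.001, -0.002, 0.01, 0, 0, 0, -0.2, -0.001, -0.002, 0.017, 0, 0, 0, -0.2, -0.001, -0.002, 0.021, 0, 0, 0, -0.2, -0.001, -0.002, 0.0225, 0, 0, 0, -0.2, -0.001, -0.002, 0.0225, 0, 0, 0, -0.2, -0.001, -0.002, 0.0225, 0, 0, 0, -0.2]
}}

```text
time: 15.8
tool_pos: [0.5577, 0.082, 0.0949]
tcp_rot: [-2.221, -2.221, 0.001]
wrist_force: [-5.1, 0.2, 8.3]
width: 0.498
grip_force: 41.7
```

{"api": "jog_arm", "payload": {
  "deltas": [0, 0, 0, 0, 0, 0, 0.2, 0, 0, 0, 0, 0, 0, 0.2, 0, 0, 0, 0, 0, 0, 0.2, 0, 0, -0.01, 0, 0, 0, 0.2, 0, 0, -0.03, 0, 0, 0, 0.2, 0, 0, -0.08, 0, 0, 0, 0.2, 0, 0, -0.12, 0, 0, 0, 0.2, 0, 0, -0.12, 0, 0, 0, 0.2]
}}

```text
time: 16.6
tool_pos: [0.5631, 0.0822, 0.2223]
tcp_rot: [2.216, 2.215, 0.017]
wrist_force: [0.8, -0.4, 0.6]
width: 0.597
grip_force: 0.0
```

```bash
python3 -c "
from h import *
c=cam('wrist'); t=cam('top'); s=cam('side'); print(readout.read_state()['tool_pos'])
w=((15,25,60),(40,120,255))
print([b for b in blobs(c,*w,200)]);o=proj(c,[.5595,.082,.133]);print(o,proj(c,[.5595,.082,.109]),blobs(c,(165,60,40),(180,255,255),50))
im=cv2.resize(c['color'][110:250,180:330],(600,560)); cv2.imwrite('pics/w9.png',im)
go([.42,-.15,.25],90)
"
```

```text
[0.55809833 0.0816866  0.21396926]
[([489.3, 178.9], [446, 29, 66, 296, 4581]), ([212.8, 66.7], [101, 64, 226, 9, 366]), ([244.1, 134.7], [200, 119, 89, 50, 1233]), ([135.5, 172.5], [124, 148, 23, 51, 607]), ([246.5, 194.2], [222, 163, 48, 50, 868]), ([281.3, 261.7], [211, 179, 97, 142, 3299])]
[246.48054429 187.92743106] [246.63177802 181.27267583] [([250.4, 165.6], [221, 154, 53, 40, 521])]
[-0.2317 -0.138  -0.0361] [ 0.02 -0.   -0.02]
```

View pics/w9.png

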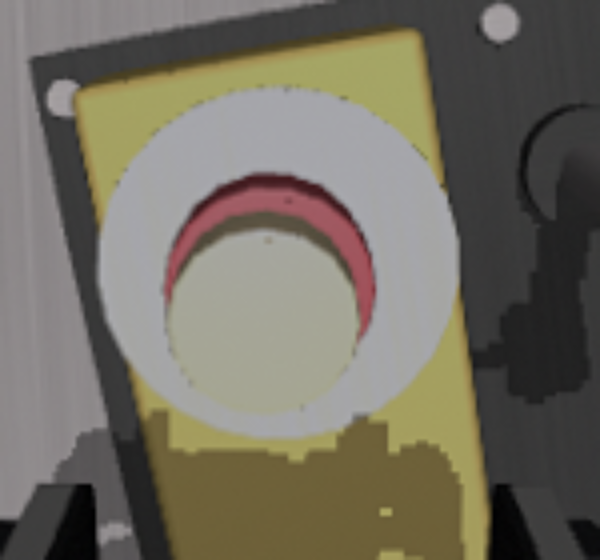

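The stack is concentric on the plate: plate centre column 280, ruby 270, white 263, so about 2–3 mm off. Now a numeric look at the stub from above.

{"api": "jog_arm", "payload": {
  "deltas": [-0.05, 0, 0, 0, 0, 0, 1, -0.25, 0.01, -0.02, 0, 0, 0, 1, -0.25, 0.01, -0.02, 0, 0, 0, 1, -0.25, 0.01, -0.02, 0, 0, 0, 1, -0.25, 0.01, -0.02, 0, 0, 0, 1, -0.25, 0.01, -0.02, 0, 0, 0, 1, -0.25, 0.01, -0.02, 0, 0, 0, 1, -0.25, 0.01, -0.02, 0, 0, 0, 1]
}}

```text
time: 17.55
tool_pos: [0.5671, -0.1671, 0.2319]
tcp_rot: [-2.219, -2.219, 0.001]
wrist_force: [0.2, 0.6, 0.6]
width: 0.997
grip_force: 0.0
```

{"api": "jog_arm", "payload": {
  "deltas": [0, 0, 0, 0, 0, 0, 1, 0, 0, 0, 0, 0, 0, 1, 0, 0, 0, 0, 0, 0, 1]
}}

```text
time: 17.85
tool_pos: [0.5682, -0.1671, 0.2336]
tcp_rot: [-2.22, -2.223, -0.0]
wrist_force: [-0.0, 0.6, 0.6]
width: 1.0
grip_force: 0.0
```

```bash
python3 -c "
from h import *
from scipy.ndimage import binary_fill_holes
c=cam('wrist'); t=cam('top'); print(readout.read_state()['tool_pos'],c['origin'])
for k,n in((c,'w'),(t,'t')):
  m=cv2.inRange(cv2.cvtColor(k['color'],cv2.COLOR_BGR2HSV),(20,80,40),(38,255,255))
  nn,l,s,ce=cv2.connectedComponentsWithStats(m); i=1+np.argmax(s[1:,4]); 
  print(n,[(ce[j].round(),s[j].tolist()) for j in range(1,nn) if s[j,4]>300])
  y=(l==i); h=(binary_fill_holes(y)&~y).astype(np.uint8)
  nn,l2,s2,c2=cv2.connectedComponentsWithStats(h)
  for j in range(1,nn):
    if s2[j,4]>8: print(' hole',c2[j].round(1),s2[j].tolist(),onz(k,*c2[j],.06),onz(k,*c2[j],.086))
print('pred foot/top',proj(c,[.591,-.1155,.06]),proj(c,[.591,-.1155,.086]))
m=cv2.inRange(cv2.cvtColor(c['color'],cv2.COLOR_BGR2HSV),(20,80,40),(38,255,255))
# long edges of housing at z=.06: for several rows, col extents
for r in range(120,300,20):
  x=np.flatnonzero(m[r]); 
  if len(x)>20: print(r,x.min(),x.max(),onz(c,x.min(),r,.06)[:2].round(4),onz(c,x.max(),r,.06)[:2].round(4))
"
```

```text
[ 0.56820432 -0.16752462  0.23378989] [ 0.56871589 -0.0963818   0.39857744]
w [(array([268.,  84.]), [210, 0, 115, 177, 14688]), (array([501., 315.]), [481, 245, 31, 128, 1952])]
 hole [277.9 127.8] [267, 117, 23, 22, 349] [ 0.59733262 -0.11994498  0.06      ] [ 0.59513508 -0.11813552  0.086     ]
t [(array([272., 173.]), [223, 153, 84, 43, 1683])]
 hole [296.  168.4] [293, 166, 7, 6, 36] [ 0.59579332 -0.11621855  0.06      ] [ 0.59197793 -0.11409647  0.086     ]
pred foot/top [272.34552626 123.81365845] [273.96239848 125.22098832]
120 232 319 [ 0.5453 -0.1112] [ 0.6448 -0.1099]
140 236 321 [ 0.5497 -0.1342] [ 0.648  -0.1331]
160 239 324 [ 0.553  -0.1575] [ 0.6527 -0.1567]
```

{"api": "jog_arm", "payload": {
  "deltas": [-0.022, 0.028, 0.03, 0, 0, 0, 1, -0.022, 0.028, 0.03, 0, 0, 0, 1, -0.022, 0.028, 0.03, 0, 0, 0, 1, -0.022, 0.028, 0.03, 0, 0, 0, 1, -0.022, 0.028, 0.03, 0, 0, 0, 1, -0.022, 0.028, 0.03, 0, 0, 0, 1]
}}

```text
time: 18.55
tool_pos: [0.5963, -0.1902, 0.2053]
tcp_rot: [2.22, 2.22, 0.002]
wrist_force: [-0.6, 0.1, -0.4]
width: 1.001
grip_force: 0.0
```

```bash
cat > stub.py <<'E'
from h import *
from scipy.ndimage import binary_fill_holes
c=cam('wrist'); st=readout.read_state(); print(st['tool_pos'],st['tcp_rot'],c['origin'],c['attitude'])
m=cv2.inRange(cv2.cvtColor(c['color'],cv2.COLOR_BGR2HSV),(20,80,40),(38,255,255))
nn,l,s,ce=cv2.connectedComponentsWithStats(m); y=(l==1+np.argmax(s[1:,4])); h=(binary_fill_holes(y)&~y).astype(np.uint8)
nn,l2,s2,c2=cv2.connectedComponentsWithStats(h)
for j in range(1,nn):
  if s2[j,4]>60:
    print(c2[j].round(1),s2[j].tolist(),onz(c,*c2[j],.06),onz(c,*c2[j],.086)); cs=cv2.findContours((l2==j).astype(np.uint8),0,2)[0][0]; print(cv2.minAreaRect(cs))
L=[];Rr=[]
for r in range(90,215,5):
  x=np.flatnonzero(y[r])
  if len(x)>40: L.append(onz(c,x.min(),r,.06)[:2]);Rr.append(onz(c,x.max(),r,.06)[:2])
for e in(L,Rr):
  e=np.array(e);p=np.polyfit(e[:,1],e[:,0],1);print(len(e),'x at stub y',np.polyval(p,-.118),'deg',np.degrees(np.arctan(p[0])),'res',np.std(e[:,0]-np.polyval(p,e[:,1])))
E
python3 stub.py
```

```text
[ 0.59630922 -0.19017358  0.20509624] [2.22030408e+00 2.21994287e+00 1.42447757e-03] [ 0.59662974 -0.11931677  0.37015875] [ 2.85788101e+00 -1.43418554e-03  3.35460137e-03]
[251.7 106.6] [242, 95, 20, 24, 370] [ 0.59631904 -0.1192199   0.06      ] [ 0.59634509 -0.11922802  0.086     ]
((251.79039001464844, 106.9279556274414), (23.06256675720215, 17.04911994934082), 82.40535736083984)
14 x at stub y 0.5470599357096543 deg -9.963193952737297 res 0.00026844273249793376
14 x at stub y 0.647576607869579 deg 11.323454722455505 res 0.01121872463766923
```

```bash
python3 -c "
from h import *
go([.475,-.44,.22],90)"
```

```text
[-0.2499 -0.1212 -0.015 ] [ 0.11  0.04 -0.01]
```

{"api": "jog_arm", "payload": {
  "deltas": [-0.25, -0.121, -0.015, 0, 0, 0, 1, -0.25, -0.121, -0.015, 0, 0, 0, 1, -0.25, -0.121, -0.015, 0, 0, 0, 1, -0.25, -0.121, -0.015, 0, 0, 0, 1, -0.25, -0.121, -0.015, 0, 0, 0, 1, -0.25, -0.121, -0.015, 0, 0, 0, 1, -0.25, -0.121, -0.015, 0, 0, 0, 1, -0.25, -0.121, -0.015, 0, 0, 0, 1]
}}

```text
time: 19.4
tool_pos: [0.4747, -0.4406, 0.2192]
tcp_rot: [2.223, 2.219, 0.001]
wrist_force: [-0.3, -0.3, -0.9]
width: 1.001
grip_force: 0.0
```

{"api": "jog_arm", "payload": {
  "deltas": [0, 0, 0, 0, 0, 0, 1, 0, 0, 0, 0, 0, 0, 1, 0, 0, 0, 0, 0, 0, 1]
}}

```text
time: 19.7
tool_pos: [0.4757, -0.4391, 0.2188]
tcp_rot: [-2.22, -2.223, -0.0]
wrist_force: [-0.3, 0.0, 0.8]
width: 0.997
grip_force: 0.0
```

```bash
python3 -c "
from h import *
c=cam('wrist'); t=cam('top'); print(readout.read_state()['tool_pos'],c['origin'])
x0,y0=120,20
im=c['color'][y0:y0+260,x0:x0+260]; cv2.imwrite('pics/w10.png',cv2.resize(im,(600,600),interpolation=cv2.INTER_CUBIC))
print('blue',[(b,onz(c,*b[0],.004)) for b in blobs(c,(100,120,30),(130,255,255),300)])
for lo,hi in(((0,120,50),(8,255,255)),((165,120,50),(180,255,255))): print('red',[(b,onz(c,*b[0],.1)) for b in blobs(c,lo,hi,40)],[(b,onz(t,*b[0],.09)) for b in blobs(t,lo,hi,6)])
"
```

```text
[ 0.47556777 -0.43939661  0.21872589] [ 0.47622881 -0.368365    0.38367928]
blue [(([449.2, 51.4], [431, 25, 49, 51, 1089]), array([ 0.76433867, -0.2652659 ,  0.004     ])), (([251.9, 114.3], [190, 54, 130, 128, 9367]), array([ 0.47531007, -0.37776735,  0.004     ])), (([319.5, 290.7], [297, 286, 47, 10, 334]), array([ 0.58135461, -0.64146348,  0.004     ])), (([322.9, 308.3], [301, 303, 48, 17, 396]), array([ 0.59129115, -0.67816144,  0.004     ]))]
red [(([271.4, 70.2], [261, 60, 22, 21, 367]), array([ 0.49377019, -0.33296596,  0.1       ]))] [(([229.3, 83.0], [228, 81, 4, 6, 11]), array([0.899599  , 0.11999663, 0.09      ])), (([243.2, 82.9], [241, 81, 6, 5, 17]), array([0.89971634, 0.0704526 , 0.09      ])), (([257.3, 83.1], [254, 81, 7, 5, 14]), array([0.89872457, 0.02022502, 0.09      ])), (([282.7, 83.3], [281, 81, 4, 6, 10]), array([ 0.89752992, -0.07016883,  0.09      ])), (([231.8, 94.1], [230, 92, 4, 6, 9]), array([0.85875863, 0.11085657, 0.09      ])), (([255.1, 94.3], [254, 93, 3, 4, 7]), array([0.8576272 , 0.02809429, 0.09      ])), (([283.0, 93.2], [281, 92, 6, 4, 9]),
[... 4060 characters left out ...]
 ])), (([54.7, 176.0], [50, 171, 10, 9, 22]), array([0.56738535, 0.72664106, 0.09      ])), (([70.4, 174.5], [66, 171, 9, 9, 21]), array([0.57248857, 0.67198309, 0.09      ])), (([59.0, 173.2], [58, 172, 3, 3, 6]), array([0.57718282, 0.7121192 , 0.09      ])), (([43.0, 177.6], [41, 176, 5, 4, 8]), array([0.56188986, 0.76726985, 0.09      ])), (([29.4, 178.7], [26, 178, 7, 2, 9]), array([0.55817085, 0.81464029, 0.09      ])), (([38.2, 178.8], [36, 178, 5, 2, 6]), array([0.55772828, 0.7838209 , 0.09      ])), (([359.0, 197.2], [355, 195, 9, 5, 29]), array([ 0.49062789, -0.32921857,  0.09      ]))]
red [] [(([358.8, 195.2], [355, 194, 9, 4, 12]), array([ 0.4975315 , -0.32873369,  0.09      ]))]
```

View pics/w10.png

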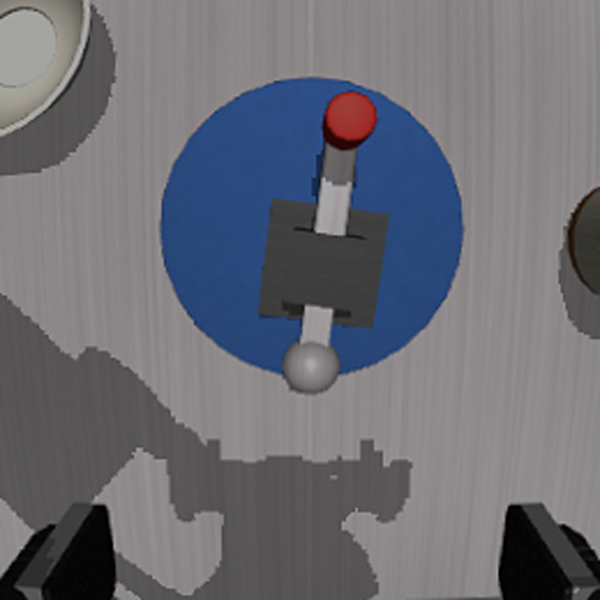

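The crank stands upright: foot corners (272,199), (388,214), (374,328), (259,313) in the crop, handle top (351,115), ball (311,366).

```bash
python3 -c "
from h import *
c=cam('wrist')
f=lambda u,v,z: onz(c,u*260/600+120,v*260/600+20,z)
C=np.array([f(*p,.011) for p in((272,199),(388,214),(374,328),(259,313))]);print(C.round(4),'foot centre',C.mean(0))
e=[C[0]-C[3],C[1]-C[2],];print([np.degrees(np.arctan2(x[1],x[0])) for x in e],[np.linalg.norm(x) for x in e],[np.degrees(np.arctan2(x[1],x[0]))+90 for x in(C[1]-C[0],C[2]-C[3])])
H=f(351,115,.102);B=f(311,366,.04);d=H-C.mean(0);print('handle',H,np.hypot(*d[:2]),np.degrees(np.arctan2(d[1],d[0])),'ball',B)
print('mat',f(312,227,.004))
"
```

```text
[[ 0.4578 -0.3678  0.011 ]
 [ 0.5203 -0.3755  0.011 ]
 [ 0.5137 -0.4386  0.011 ]
 [ 0.4502 -0.4302  0.011 ]] foot centre [ 0.48551618 -0.40301472  0.011     ]
[np.float64(83.07215589310553), np.float64(84.05660413556075)] [np.float64(0.06294663546910795), np.float64(0.06340678193715789)] [np.float64(82.93420086184187), np.float64(82.53322305025492)]
handle [ 0.4941811  -0.33320603  0.102     ] 0.0703444036487913 82.92441694911348 ball [ 0.47867327 -0.45318561  0.04      ]
mat [ 0.47934873 -0.38331349  0.004     ]
```

```bash
python3 -c "
from h import *
go([.4855,-.403,.09],83.1);go([.4855,-.403,-.008],83.1)"
```

```text
[0.0366 0.0101 0.1287] [-0.   -0.    6.94]
[0.0366 0.0101 0.2267] [-0.   -0.    6.94]
```

{"api": "jog_arm", "payload": {
  "deltas": [0.037, 0.01, 0.04, 0, 0, 6.9, 1, 0.037, 0.01, 0.09, 0, 0, 6.9, 1, 0.037, 0.01, 0.13, 0, 0, 6.9, 1, 0.037, 0.01, 0.17, 0, 0, 6.9, 1, 0.037, 0.01, 0.2, 0, 0, 6.9, 1, 0.037, 0.01, 0.2, 0, 0, 6.9, 1, 0.037, 0.01, 0.2, 0, 0, 6.9, 1]
}}

```text
time: 20.55
tool_pos: [0.485, -0.403, 0.0186]
tcp_rot: [-2.35, -2.083, 0.0]
wrist_force: [0.3, -0.0, 0.5]
width: 0.997
grip_force: 0.0
```

```bash
python3 -c "
from h import *
print(readout.read_state()['wrist_force']);go([.4855,-.403,-.007],83.1)
c=cam('wrist');print([(b,onz(c,*b[0],.09)) for b in blobs(c,(0,120,50),(8,255,255),40)],proj(c,[.494,-.3335,.102]))"
```

```text
[ 0.32991631 -0.01236826  0.54760036]
[0.     0.0005 0.0256] [-0.05 -0.04 -0.01]
[(([251.6, 107.2], [214, 70, 77, 76, 4345]), array([ 0.49388133, -0.33287698,  0.09      ]))] [252.11639813 109.41606699]
```

Aligned. Descending and gripping the hub.

{"api": "jog_arm", "payload": {
  "deltas": [0, 0, 0.015, 0, 0, 0, 1, 0, 0, 0.023, 0, 0, 0, 1, 0, 0, 0.025, 0, 0, 0, 1, 0, 0, 0.025, 0, 0, 0, 1, 0, 0, 0.025, 0, 0, 0, 1]
}}

```text
time: 21.1
tool_pos: [0.4851, -0.4034, -0.0061]
tcp_rot: [2.351, 2.083, 0.0]
wrist_force: [-0.3, -0.4, 0.1]
width: 1.001
grip_force: 0.0
```

{"api": "jog_arm", "payload": {
  "deltas": [0, 0, 0, 0, 0, 0, -0.6, 0, 0, 0, 0, 0, 0, -0.6, 0, 0, 0, 0, 0, 0, -0.6, 0, 0, 0, 0, 0, 0, -0.6, 0, 0, 0, 0, 0, 0, -0.6, 0, 0, 0, 0, 0, 0, -0.6, 0, 0, 0, 0, 0, 0, -0.6],
  "squeeze": 80
}}

```text
time: 21.8
tool_pos: [0.4852, -0.4036, -0.0058]
tcp_rot: [2.351, 2.083, -0.0]
wrist_force: [-0.3, 0.5, 5.6]
width: 0.409
grip_force: 82.5
```

{"api": "jog_arm", "payload": {
  "deltas": [0, 0, -0.03, 0, 0, 0, -0.6, 0, 0, -0.07, 0, 0, 0, -0.6, 0, 0, -0.12, 0, 0, 0, -0.6, 0, 0, -0.15, 0, 0, 0, -0.6, 0, 0, -0.15, 0, 0, 0, -0.6]
}}

```text
time: 22.3
tool_pos: [0.4878, -0.4054, 0.1484]
tcp_rot: [2.345, 2.077, 0.002]
wrist_force: [0.2, -2.0, -5.9]
width: 0.413
grip_force: 82.4
```

```bash
python3 -c "
from h import *
s=readout.read_state();print(s['tool_pos'],s['wrist_force'],s['width']);go([.54,-.26,.14],90);go([.5966,-.119,.14],99.7)
c=cam('wrist')
m=cv2.inRange(cv2.cvtColor(c['color'],cv2.COLOR_BGR2HSV),(0,120,50),(8,255,255)); 
n,l,st,ce=cv2.connectedComponentsWithStats(m);i=1+np.argmax(st[1:,4]);print(st[i],ce[i])
# top face = brighter part
V=cv2.cvtColor(c['color'],cv2.COLOR_BGR2HSV)[...,2]; v=V[l==i];print(np.percentile(v,[5,25,50,75,95]))
T=R.from_rotvec(s['tcp_rot']);H0=s['tool_pos']+T.apply([.07,0,0])
for d in(-.002,0,.002):
  p=H0+T.apply([d,0,0]);p[2]=s['tool_pos'][2]+.108
  q=[proj(c,p+T.apply([.011*np.cos(a),.011*np.sin(a),0])) for a in np.arange(0,6.28,.1)];q=np.array(q);print(d,q.min(0),q.max(0))
  r=np.array([proj(c,p+T.apply([.011*np.cos(a),.011*np.sin(a),.055])) for a in np.arange(0,6.28,.1)]);print('  base',r.min(0),r.max(0))
"
```

```text
[ 0.48777539 -0.40544056  0.1483608 ] [ 0.23448658 -1.98788324 -5.88979287] 0.4126448263468267
[0.1507 0.0343 0.0079] [ 0.42  0.31 -6.92]
[0.2975 0.0735 0.0074] [  0.4    0.35 -16.62]
[ 201   53  108  107 8644] [254.31455345 105.49201758]
[149.15 175.   181.   181.   182.  ]
-0.002 [196.08719172  66.84692598] [310.95260689 180.59990408]
  base [223.60833737  86.49633953] [282.61082567 144.85016617]
0 [195.82805659  56.571665  ] [311.18696435 170.65540451]
  base [223.54606865  81.1972816 ] [282.66982289 139.59928291]
0.002 [195.61302147  46.41274005] [311.40067926 160.56033936]
  base [223.48979464  75.9135917 ] [282.72265384 134.32688998]
```

{"api": "jog_arm", "payload": {
  "deltas": [0.15, 0.034, 0.005, 0, 0, -7, -0.6, 0.15, 0.034, 0.005, 0, 0, -7, -0.6, 0.15, 0.034, 0.005, 0, 0, -7, -0.6, 0.15, 0.034, 0.005, 0, 0, -7, -0.6, 0.296, 0.073, 0.007, 0, 0, -16.6, -0.6, 0.296, 0.073, 0.007, 0, 0, -16.6, -0.6, 0.296, 0.073, 0.007, 0, 0, -16.6, -0.6, 0.296, 0.073, 0.007, 0, 0, -16.6, -0.6]
}}

```text
time: 23.15
tool_pos: [0.5922, -0.1117, 0.1319]
tcp_rot: [-2.015, -2.4, -0.0]
wrist_force: [-0.2, -1.2, -6.5]
width: 0.411
grip_force: 82.4
```

{"api": "jog_arm", "payload": {
  "deltas": [0, 0, 0, 0, 0, 0, -0.6, 0, 0, 0.01, 0, 0, 0, -0.6, 0, 0, 0.02, 0, 0, 0, -0.6, 0, 0, 0.02, 0, 0, 0, -0.6, 0, 0, 0.02, 0, 0, 0, -0.6, 0, 0, 0.02, 0, 0, 0, -0.6]
}}

```text
time: 23.75
tool_pos: [0.5932, -0.119, 0.1168]
tcp_rot: [2.027, 2.399, 0.0]
wrist_force: [-0.3, -0.8, -4.9]
width: 0.412
grip_force: 82.3
```

```bash
python3 -c "
from h import *
s=readout.read_state();print(s['tool_pos'],s['wrist_force']);go([.5966,-.1205,.092],99.7)"
```

```text
[ 0.59317485 -0.11901406  0.11683724] [-0.31166027 -0.76015976 -4.92453889]
[-0.002   0.0031  0.0248] [ 0.02  0.01 -0.09]
```

{"api": "jog_arm", "payload": {
  "deltas": [-0.002, 0.003, 0.015, 0, 0, 0, -0.6, -0.002, 0.003, 0.025, 0, 0, 0, -0.6, -0.002, 0.003, 0.032, 0, 0, 0, -0.6, -0.002, 0.003, 0.035, 0, 0, 0, -0.6, -0.002, 0.003, 0.035, 0, 0, 0, -0.6, -0.002, 0.003, 0.035, 0, 0, 0, -0.6]
}}

```text
time: 24.35
tool_pos: [0.5966, -0.1196, 0.0818]
tcp_rot: [2.026, 2.401, 0.0]
wrist_force: [0.1, -0.2, -5.6]
width: 0.409
grip_force: 82.4
```

{"api": "jog_arm", "payload": {
  "deltas": [0, 0, 0.003, 0, 0, 0, -0.6, 0, 0, 0.006, 0, 0, 0, -0.6, 0, 0, 0.009, 0, 0, 0, -0.6, 0, 0, 0.012, 0, 0, 0, -0.6, 0, 0, 0.012, 0, 0, 0, -0.6]
}}

```text
time: 24.85
tool_pos: [0.5958, -0.1195, 0.0689]
tcp_rot: [-2.025, -2.4, 0.001]
wrist_force: [0.1, -0.3, -6.9]
width: 0.408
grip_force: 82.4
```

{"api": "jog_arm", "payload": {
  "deltas": [0, 0, 0.003, 0, 0, 0, -0.6, 0, 0, 0.006, 0, 0, 0, -0.6, 0, 0, 0.008, 0, 0, 0, -0.6, 0, 0, 0.008, 0, 0, 0, -0.6]
}}

```text
time: 25.25
tool_pos: [0.5966, -0.1187, 0.0616]
tcp_rot: [-2.026, -2.4, -0.002]
wrist_force: [-0.3, 6.0, -4.0]
width: 0.41
grip_force: 82.8
```

{"api": "jog_arm", "payload": {
  "deltas": [0.001, 0, 0.003, 0, 0, 0, -0.6, 0.001, 0, 0.006, 0, 0, 0, -0.6, 0.001, 0, 0.009, 0, 0, 0, -0.6, 0.001, 0, 0.01, 0, 0, 0, -0.6, 0.001, 0, 0.01, 0, 0, 0, -0.6]
}}

```text
time: 25.75
tool_pos: [0.5957, -0.1187, 0.0509]
tcp_rot: [-2.026, -2.4, 0.001]
wrist_force: [-0.3, 2.1, -5.8]
width: 0.411
grip_force: 82.5
```

{"api": "jog_arm", "payload": {
  "deltas": [0, 0, 0.0015, 0, 0, 0, -0.6, 0, 0, 0.0015, 0, 0, 0, -0.6, 0, 0, 0.0015, 0, 0, 0, 0.4, 0, 0, 0.0015, 0, 0, 0, 1, 0, 0, 0, 0, 0, 0, 1, 0, 0, -0.03, 0, 0, 0, 1, 0, 0, -0.08, 0, 0, 0, 1, 0, 0, -0.13, 0, 0, 0, 1]
}}

```text
time: 26.55
tool_pos: [0.5958, -0.1189, 0.1828]
tcp_rot: [-2.026, -2.4, 0.001]
wrist_force: [-0.4, 0.2, 0.7]
width: 1.003
grip_force: 0.0
```

{"api": "jog_arm", "payload": {
  "deltas": [0, 0, 0, 0, 0, 0, 1, 0, 0, 0, 0, 0, 0, 1, 0, 0, 0, 0, 0, 0, 1]
}}

```text
time: 26.85
tool_pos: [0.5956, -0.1187, 0.1809]
tcp_rot: [-2.026, -2.4, 0.001]
wrist_force: [0.0, 0.2, -0.4]
width: 1.001
grip_force: 0.0
```

```bash
cat > hd.py <<'E'
from h import *
c=cam('wrist');s=readout.read_state();t=cam('top')
b=max(blobs(c,(0,120,50),(8,255,255),40),key=lambda b:b[1][4] if b[0][0]<400 else 0)
print(s['tool_pos'],s['wrist_force'],b,'handle c',onz(c,*b[0],.15))
H=np.array([.5966-.07*np.sin(np.radians(9.7)),-.119+.07*np.cos(np.radians(9.7))]);print('expected',H)
q=np.array([proj(c,[H[0]+.011*np.cos(a),H[1]+.011*np.sin(a),.158]) for a in np.arange(0,6.28,.1)]);print(q.min(0),q.max(0))
E
python3 hd.py
```

```text
[ 0.59507294 -0.1185565   0.17994836] [ 0.0950957  -0.05949345 -0.5616945 ] ([254.0, 106.4], [238, 90, 33, 33, 825]) handle c [ 0.58513654 -0.04851912  0.15      ]
expected [ 0.58480574 -0.05000076]
[235.50942483  91.21930937] [270.73030789 125.97929189]
```

The crank is seated, with the handle where expected at (0.5847, −0.049). I'll turn the gripper so its camera points away from the stack, then grip the handle.

```bash
python3 -c "
from h import *
go([.5842,-.0485,.19],0)"
```

```text
[ 0.0708  0.0012 -0.0104] [-0.21  0.11 99.68]
```

{"api": "jog_arm", "payload": {
  "deltas": [0.02, 0, -0.03, -0.2, 0.1, 8, 1, 0.03, 0, -0.03, -0.2, 0.1, 16, 1, 0.04, 0, -0.03, -0.2, 0.1, 24, 1, 0.05, 0, -0.03, -0.2, 0.1, 32, 1, 0.06, 0, -0.03, -0.2, 0.1, 40, 1, 0.07, 0.001, -0.03, -0.2, 0.1, 48, 1, 0.07, 0.001, -0.03, -0.2, 0.1, 56, 1, 0.07, 0.001, -0.03, -0.2, 0.1, 64, 1]
}}

```text
time: 27.75
tool_pos: [0.5843, -0.049, 0.2094]
tcp_rot: [-2.992, -0.955, -0.0]
wrist_force: [0.1, 0.3, 0.1]
width: 1.0
grip_force: 0.0
```

{"api": "jog_arm", "payload": {
  "deltas": [0, 0, 0, 0, 0, 8, 1, 0, 0, 0, 0, 0, 16, 1, 0, 0, 0, 0, 0, 24, 1, 0, 0, 0, 0, 0, 32, 1, 0, 0, 0, 0, 0, 35.7, 1, 0, 0, 0, 0, 0, 35.7, 1, 0, 0, 0, 0, 0, 35.7, 1]
}}

```text
time: 28.45
tool_pos: [0.5848, -0.0495, 0.2102]
tcp_rot: [-3.141, -0.002, -0.002]
wrist_force: [0.6, 0.0, -0.5]
width: 1.001
grip_force: 0.0
```

```bash
python3 -c "
from h import *
s=readout.read_state();print(s['tool_pos'],s['q']);go([.5842,-.0485,.092],0)
a=np.radians(99.7);
for n in(16,24):
  for k in range(1,9):
    b=a-2*np.pi*k/n; print(n,k,round(.07*(np.cos(b)-np.cos(a)),4),round(-.07*(np.sin(b)-np.sin(a)),4))
"
```

```text
[ 0.58476173 -0.04945698  0.21021806] [-1.27271228e-01  9.69347887e-02  1.79766680e+00  7.58160582e-04
  1.24583703e+00  1.44201046e+00]
[-0.0007 -0.0009  0.1182] [-0.03 -0.07  0.07]
16 1 0.0273 0.0007
16 2 0.0522 0.0119
16 3 0.071 0.0317
16 4 0.0808 0.0572
16 5 0.0801 0.0845
16 6 0.0689 0.1094
16 7 0.0491 0.1282
16 8 0.0236 0.138
24 1 0.0183 -0.0007
24 2 0.0361 0.0033
24 3 0.0522 0.0119
24 4 0.0657 0.0243
24 5 0.0754 0.0397
24 6 0.0808 0.0572
24 7 0.0815 0.0755
24 8 0.0774 0.0933
```

{"api": "jog_arm", "payload": {
  "deltas": [-0.001, -0.001, 0.04, 0, 0, 0, 1, -0.001, -0.001, 0.08, 0, 0, 0, 1, -0.001, -0.001, 0.105, 0, 0, 0, 1, -0.001, -0.001, 0.115, 0, 0, 0, 1, -0.001, -0.001, 0.118, 0, 0, 0, 1, -0.001, -0.001, 0.118, 0, 0, 0, 1]
}}

```text
time: 29.05
tool_pos: [0.5855, -0.0486, 0.0943]
tcp_rot: [-3.141, -0.0, -0.007]
wrist_force: [0.5, 1.3, -0.4]
width: 1.002
grip_force: 0.0
```

{"api": "jog_arm", "payload": {
  "deltas": [0, 0, 0, 0, 0, 0, -0.8, 0, 0, 0, 0, 0, 0, -0.8, 0, 0, 0, 0, 0, 0, -0.8, 0, 0, 0, 0, 0, 0, -0.8, 0, 0, 0, 0, 0, 0, -0.8, 0, 0, 0, 0, 0, 0, -0.8, 0, 0, 0, 0, 0, 0, -0.8, 0, 0, 0, 0, 0, 0, -0.8],
  "squeeze": 50
}}

```text
time: 29.85
tool_pos: [0.5854, -0.0483, 0.0945]
tcp_rot: [-3.141, 0.001, -0.007]
wrist_force: [-1.1, 1.1, 5.4]
width: 0.245
grip_force: 48.8
```

{"api": "jog_arm", "payload": {
  "deltas": [0.0183, -0.0007, 0, 0, 0, 0, -0.8, 0.0361, 0.0033, 0, 0, 0, 0, -0.8, 0.0522, 0.0119, 0, 0, 0, 0, -0.8, 0.0657, 0.0243, 0, 0, 0, 0, -0.8, 0.0754, 0.0397, 0, 0, 0, 0, -0.8, 0.0808, 0.0572, 0, 0, 0, 0, -0.8]
}}

```text
time: 30.45
tool_pos: [0.6655, -0.103, 0.0944]
tcp_rot: [-3.137, -0.0, -0.003]
wrist_force: [-5.3, 8.6, 6.9]
width: 0.244
grip_force: 49.2
```

```bash
python3 -c "
from h import *
s=readout.read_state();print(s['tool_pos'],s['torque']);cam('top');cam('top');s=readout.read_state();print(s['tool_pos'],s['wrist_force'])"
```

```text
[ 0.66550711 -0.10301715  0.09441576] [ 1.57024326  0.9361511  -0.04122537]
[ 0.66599321 -0.10623172  0.09436147] [-1.98935042  0.64423822  4.96094193]
```

{"api": "jog_arm", "payload": {
  "deltas": [-0.0007, 0.0273, 0, 0, 0, 0, -0.8, -0.0119, 0.0522, 0, 0, 0, 0, -0.8, -0.0317, 0.071, 0, 0, 0, 0, -0.8, -0.0572, 0.0808, 0, 0, 0, 0, -0.8, -0.0845, 0.0801, 0, 0, 0, 0, -0.8, -0.1094, 0.0689, 0, 0, 0, 0, -0.8, -0.1282, 0.0491, 0, 0, 0, 0, -0.8, -0.138, 0.0236, 0, 0, 0, 0, -0.8]
}}

```text
time: 31.35
tool_pos: [0.5279, -0.132, 0.0946]
tcp_rot: [3.137, -0.002, 0.011]
wrist_force: [5.7, -5.5, -0.0]
width: 0.244
grip_force: 50.1
```

{"api": "jog_arm", "payload": {
  "deltas": [0.0007, -0.0273, 0, 0, 0, 0, -0.8, 0.0119, -0.0522, 0, 0, 0, 0, -0.8, 0.0317, -0.071, 0, 0, 0, 0, -0.8, 0.0572, -0.0808, 0, 0, 0, 0, -0.8, 0.0845, -0.0801, 0, 0, 0, 0, -0.8, 0.1094, -0.0689, 0, 0, 0, 0, -0.8, 0.1282, -0.0491, 0, 0, 0, 0, -0.8, 0.138, -0.0236, 0, 0, 0, 0, -0.8]
}}

```text
time: 32.15
tool_pos: [0.6656, -0.1024, 0.0943]
tcp_rot: [-3.136, -0.002, -0.001]
wrist_force: [-8.3, 9.7, 7.4]
width: 0.243
grip_force: 50.7
```

{"api": "jog_arm", "payload": {
  "deltas": [-0.0007, 0.0273, 0, 0, 0, 0, -0.8, -0.0119, 0.0522, 0, 0, 0, 0, -0.8, -0.0317, 0.071, 0, 0, 0, 0, -0.8, -0.0572, 0.0808, 0, 0, 0, 0, -0.8, -0.0845, 0.0801, 0, 0, 0, 0, -0.8, -0.1094, 0.0689, 0, 0, 0, 0, -0.8, -0.1282, 0.0491, 0, 0, 0, 0, -0.8, -0.138, 0.0236, 0, 0, 0, 0, -0.8]
}}

```text
time: 32.95
tool_pos: [0.5279, -0.1319, 0.0946]
tcp_rot: [3.137, -0.002, 0.01]
wrist_force: [5.8, -4.3, 0.7]
width: 0.249
grip_force: 50.5
```

{"api": "jog_arm", "payload": {
  "deltas": [0.0007, -0.0273, 0, 0, 0, 0, -0.8, 0.0119, -0.0522, 0, 0, 0, 0, -0.8, 0.0317, -0.071, 0, 0, 0, 0, -0.8, 0.0572, -0.0808, 0, 0, 0, 0, -0.8, 0.0845, -0.0801, 0, 0, 0, 0, -0.8, 0.1094, -0.0689, 0, 0, 0, 0, -0.8, 0.1282, -0.0491, 0, 0, 0, 0, -0.8, 0.138, -0.0236, 0, 0, 0, 0, -0.8]
}}

```text
time: 33.75
tool_pos: [0.6656, -0.1024, 0.0943]
tcp_rot: [-3.136, -0.002, -0.001]
wrist_force: [-8.0, 9.3, 6.7]
width: 0.24
grip_force: 51.1
```

```bash
cat > lvl.py <<'E'
from h import *
s=cam('side')
hsv=cv2.cvtColor(s['color'],cv2.COLOR_BGR2HSV)
print('ruby',[b for b in blobs(s,(165,60,60),(180,255,255),20)],'cream',[b for b in blobs(s,(22,25,120),(40,130,255),40) if 200<b[0][0]<300 and b[0][1]<300])
print('red',[b for b in blobs(s,(0,120,60),(8,255,255),20)])
for top in(.133,.152,.163,.178,.193,.200,.208): 
  p=proj(s,[.5605,.0815,top]);q=proj(s,[.5605,.0815,top-.036]);print(top,p.round(1),'ruby mid',q.round(1))
E
python3 lvl.py
```

```text
ruby [([243.0, 207.3], [238, 203, 12, 8, 28])] cream [([272.1, 17.8], [215, 0, 164, 50, 4610]), ([253.9, 190.6], [237, 172, 35, 42, 710]), ([241.1, 225.8], [226, 213, 33, 22, 360])]
red [([211.9, 180.6], [207, 177, 14, 8, 58]), ([36.1, 352.6], [0, 317, 67, 67, 948]), ([101.8, 360.7], [64, 332, 80, 52, 1367]), ([58.8, 358.5], [51, 349, 17, 19, 77]), ([59.2, 374.1], [55, 370, 10, 8, 22])]
0.133 [244.4 202.5] ruby mid [244.6 209.9]
0.152 [244.3 198.5] ruby mid [244.5 206.1]
0.163 [244.2 196.1] ruby mid [244.4 203.8]
0.178 [244.2 192.7] ruby mid [244.3 200.6]
0.193 [244.1 189.3] ruby mid [244.3 197.4]
0.2 [244.1 187.7] ruby mid [244.2 195.8]
0.208 [244.  185.9] ruby mid [244.2 194.1]
```

{"api": "jog_arm", "payload": {
  "deltas": [-0.0007, 0.0273, 0, 0, 0, 0, -0.8, -0.0119, 0.0522, 0, 0, 0, 0, -0.8, -0.0317, 0.071, 0, 0, 0, 0, -0.8, -0.0572, 0.0808, 0, 0, 0, 0, -0.8, -0.0845, 0.0801, 0, 0, 0, 0, -0.8, -0.1094, 0.0689, 0, 0, 0, 0, -0.8, -0.1282, 0.0491, 0, 0, 0, 0, -0.8, -0.138, 0.0236, 0, 0, 0, 0, -0.8]
}}

```text
time: 34.6
tool_pos: [0.5279, -0.132, 0.0946]
tcp_rot: [3.137, -0.002, 0.011]
wrist_force: [5.7, -5.1, -0.2]
width: 0.241
grip_force: 50.8
```

{"api": "jog_arm", "payload": {
  "deltas": [0.0007, -0.0273, 0, 0, 0, 0, -0.8, 0.0119, -0.0522, 0, 0, 0, 0, -0.8, 0.0317, -0.071, 0, 0, 0, 0, -0.8, 0.0572, -0.0808, 0, 0, 0, 0, -0.8, 0.0845, -0.0801, 0, 0, 0, 0, -0.8, 0.1094, -0.0689, 0, 0, 0, 0, -0.8, 0.1282, -0.0491, 0, 0, 0, 0, -0.8, 0.138, -0.0236, 0, 0, 0, 0, -0.8]
}}

```text
time: 35.4
tool_pos: [0.6656, -0.1024, 0.0944]
tcp_rot: [-3.136, -0.002, -0.001]
wrist_force: [-8.2, 9.1, 7.4]
width: 0.242
grip_force: 51.4
```

{"api": "jog_arm", "payload": {
  "deltas": [-0.0007, 0.0273, 0, 0, 0, 0, -0.8, -0.0119, 0.0522, 0, 0, 0, 0, -0.8, -0.0317, 0.071, 0, 0, 0, 0, -0.8, -0.0572, 0.0808, 0, 0, 0, 0, -0.8, -0.0845, 0.0801, 0, 0, 0, 0, -0.8, -0.1094, 0.0689, 0, 0, 0, 0, -0.8, -0.1282, 0.0491, 0, 0, 0, 0, -0.8, -0.138, 0.0236, 0, 0, 0, 0, -0.8]
}}

```text
time: 36.2
tool_pos: [0.5279, -0.1319, 0.0946]
tcp_rot: [3.137, -0.002, 0.011]
wrist_force: [5.7, -5.1, 0.2]
width: 0.242
grip_force: 51.0
```

{"api": "jog_arm", "payload": {
  "deltas": [0.0007, -0.0273, 0, 0, 0, 0, -0.8, 0.0119, -0.0522, 0, 0, 0, 0, -0.8, 0.0317, -0.071, 0, 0, 0, 0, -0.8, 0.0572, -0.0808, 0, 0, 0, 0, -0.8, 0.0845, -0.0801, 0, 0, 0, 0, -0.8, 0.1094, -0.0689, 0, 0, 0, 0, -0.8, 0.1282, -0.0491, 0, 0, 0, 0, -0.8, 0.138, -0.0236, 0, 0, 0, 0, -0.8]
}}

```text
time: 37.0
tool_pos: [0.6656, -0.1024, 0.0943]
tcp_rot: [-3.136, -0.002, -0.001]
wrist_force: [-9.1, 9.3, 6.3]
width: 0.243
grip_force: 51.6
```

```bash
cat > lvl2.py <<'E'
from h import *
# where does the white top's image lie for several heights, and pointer tip/underside; print a colour column profile through stack and pointer row
for n in('side','top'):
  s=cam(n); hsv=cv2.cvtColor(s['color'],cv2.COLOR_BGR2HSV)
  u,v=proj(s,[.5605,.0815,.19]).round().astype(int); print(n,u,v)
  if n=='side':
    for r in range(v-20,v+40,1): print(r,' '.join('%d,%d,%d'%tuple(hsv[r,x]) for x in(u-6,u,u+6)))
  m=cv2.inRange(hsv,(0,120,60),(8,255,255)); rr=[b for b in blobs(s,(0,120,60),(8,255,255),20)]
  print([b for b in rr if abs(b[0][0]-u)<60 and abs(b[0][1]-v)<60])
E
python3 lvl2.py
```

```text
side 244 190
170 20,8,94 20,9,82 22,88,104
171 10,9,85 24,18,70 23,82,93
172 30,6,82 21,47,76 22,67,84
173 15,6,81 23,77,89 23,50,87
174 20,10,78 23,95,107 24,42,86
175 30,7,78 24,102,120 25,32,87
176 30,7,77 24,113,133 21,22,82
177 0,3,77 25,116,145 24,16,78
178 30,7,77 24,122,153 23,29,79
179 40,10,77 24,123,158 23,74,96
180 15,7,75 24,124,163 24,113,129
181 50,10,74 25,121,166 24,123,156
182 23,14,75 25,118,167 25,123,166
183 15,7,78 25,90,168 25,120,168
184 23,13,81 28,59,170 25,104,169
185 30,22,92 31,41,173 26,77,170
186 32,32,111 32,39,175 29,54,171
187 32,36,129 31,38,174 30,43,172
188 31,37,146 32,40,174 32,41,174
189 31,36,157 33,38,176 32,40,173
190 27,36,158 33,38,175 32,39,171
191 22,42,151 32,38,175 32,40,166
192 15,57,142 32,38,173 30,41,150
193 10,69,137 31,40,166 26,49,129
194 6,84,139 28,42,151 22,59,113
195 4,91,145 23,51,135 19,66,108
196 1,97,150 22,60,128 13,72,113
197 179,103,154 21,65,126 7,91,126
198 179,106,147 14,74,131 2,97,131
199 178,108,130 5,89,144 179,103,121
200 179,96,114 179,101,147 179,103,106
201 0,78,111 179,109,131 1,95,94
202 3,55,120 0,102,11
[... 306 characters left out ...]
,91 18,28,120 18,48,91
213 19,65,82 19,75,109 19,83,83
214 20,85,81 19,114,107 19,88,81
215 19,82,78 19,130,106 19,90,82
216 20,62,74 19,126,109 18,76,77
217 15,44,70 20,127,110 16,55,69
218 19,29,70 19,121,103 19,32,64
219 25,22,71 19,97,87 20,25,62
220 25,35,80 18,46,72 20,36,64
221 23,75,98 20,23,67 23,57,71
222 24,104,127 21,25,72 23,105,104
223 24,118,151 22,65,86 24,118,143
224 24,123,164 24,107,121 24,123,162
225 24,121,169 24,117,152 24,121,168
226 24,122,170 24,121,166 25,123,170
227 24,122,170 25,124,169 24,120,170
228 24,121,169 24,120,170 24,122,170
229 25,119,165 24,121,169 24,120,170
[([211.9, 180.5], [207, 177, 14, 8, 57])]
top 238 174
[([232.7, 145.2], [228, 138, 9, 15, 59])]
```

```bash
python3 -c "
from h import *
s=cam('side');h=cv2.cvtColor(s['color'],cv2.COLOR_BGR2HSV)
for z in(.200,.204,.208,.212,.216): print(z,[proj(s,[.5605+r*np.cos(np.radians(9.7)),.0815+r*np.sin(np.radians(9.7)),z]).round(2).tolist() for r in(.07,.085)])
for r in range(176,187): print(r,' '.join('%3d/%3d'%(h[r,x,0],h[r,x,1]) for x in range(206,226)))
"
```

```text
0.2 [[221.4, 183.61], [216.6, 182.74]]
0.204 [[221.31, 182.68], [216.5, 181.81]]
0.208 [[221.23, 181.74], [216.4, 180.87]]
0.212 [[221.14, 180.8], [216.3, 179.93]]
0.216 [[221.06, 179.86], [216.21, 178.98]]
176 178/ 28   1/ 55   0/ 55   3/ 28   8/ 11 165/  6   4/ 19   2/ 54   0/103   2/118   1/ 67   0/ 24  12/  9   0/  3 165/  3   0/  5   0/  2   0/  2   0/  3  10/  5
177   1/ 51   1/ 93   1/ 98   1/ 51   0/ 23   8/ 21   0/ 39   2/ 90   0/132   2/138   1/ 78   2/ 27   4/ 12   0/  5   0/  3  10/  5   0/  3   0/  3   0/  5   0/  5
178   1/ 79   1/127   1/129   1/ 97   3/ 70   1/ 66   1/ 88   1/125   1/152   1/145   1/ 96 179/ 50 178/ 26   0/ 15   0/ 12   6/  9   0/  5   0/  5 165/  3 170/  5
179   1/105   2/152   1/156   0/137   1/126   1/127   1/140   1/153   1/158   1/153   0/128   1/ 95   1/ 69   1/ 53   0/ 40 178/ 27   3/ 15   0/  5   0/  5   0/  3
180   1/111   1/159   1/164   1/156   1/160   1/157   1/161   1/166   1/160   1/148   2/148   1/135   0/118   1/107   1/ 91   0/ 64   0/ 29 175/ 10   0/  3  10/  5
181   1/ 93   1/149   1/155   1/155   1/159   1/164   1/164   0/164   1/1
[... 210 characters left out ...]
/ 77   1/ 51   0/ 18   0/  5   0/  3 170/  6
183   1/ 51   1/105   2/124   1/135   1/138   1/142   2/139   1/131   1/ 92   3/ 41   0/ 21   0/ 18   0/ 22   2/ 25 178/ 25   0/ 16 174/  9   0/  5   0/  5   0/  2
184   2/ 35 179/ 57   1/ 73   1/ 93   2/121   1/125   1/131   1/119   1/ 69   5/ 27   5/ 11   0/  5 173/  7   0/  7   8/  7  10/  5  10/  5   0/  4   0/  4  15/  4
185   0/ 13   0/ 19   0/ 26   2/ 44   1/ 70   3/ 93   2/ 99   2/ 95   0/ 51   4/ 16   0/  5 170/  5   0/  3 165/  3   0/  3   0/  3   0/  3  10/  5   0/  4   0/  0
186   8/  7   0/  5   0/  9   4/ 16   3/ 30   2/ 45   3/ 53   2/ 53   3/ 28   0/  8  10/  6  10/  5   0/  5  10/  5  10/  5  10/  5   0/  3   0/  2 150/  2   0/  0
```

{"api": "jog_arm", "payload": {
  "deltas": [-0.0007, 0.0273, 0, 0, 0, 0, -0.8, -0.0119, 0.0522, 0, 0, 0, 0, -0.8, -0.0317, 0.071, 0, 0, 0, 0, -0.8, -0.0572, 0.0808, 0, 0, 0, 0, -0.8, -0.0845, 0.0801, 0, 0, 0, 0, -0.8, -0.1094, 0.0689, 0, 0, 0, 0, -0.8, -0.1282, 0.0491, 0, 0, 0, 0, -0.8, -0.138, 0.0236, 0, 0, 0, 0, -0.8]
}}

```text
time: 37.95
tool_pos: [0.5279, -0.1319, 0.0946]
tcp_rot: [3.137, -0.002, 0.01]
wrist_force: [6.1, -6.0, 0.2]
width: 0.24
grip_force: 51.1
```

{"api": "jog_arm", "payload": {
  "deltas": [0.0007, -0.0273, 0, 0, 0, 0, -0.8, 0.0119, -0.0522, 0, 0, 0, 0, -0.8, 0.0317, -0.071, 0, 0, 0, 0, -0.8, 0.0572, -0.0808, 0, 0, 0, 0, -0.8, 0.0845, -0.0801, 0, 0, 0, 0, -0.8, 0.1094, -0.0689, 0, 0, 0, 0, -0.8, 0.1282, -0.0491, 0, 0, 0, 0, -0.8, 0.138, -0.0236, 0, 0, 0, 0, -0.8]
}}

```text
time: 38.75
tool_pos: [0.6656, -0.1024, 0.0943]
tcp_rot: [-3.136, -0.002, -0.001]
wrist_force: [-8.5, 8.9, 7.7]
width: 0.239
grip_force: 51.7
```

{"api": "jog_arm", "payload": {
  "deltas": [0, 0, 0, 0, 0, 0, -0.8, 0, 0, 0, 0, 0, 0, -0.8, 0, 0, 0, 0, 0, 0, 0.4, 0, 0, 0, 0, 0, 0, 0.4, 0, 0, 0, 0, 0, 0, 0.4, 0, 0, -0.05, 0, 0, 0, 0.4, 0, 0, -0.1, 0, 0, 0, 0.4, 0, 0, -0.12, 0, 0, 0, 0.4]
}}

```text
time: 39.55
tool_pos: [0.668, -0.106, 0.2201]
tcp_rot: [3.14, 0.0, 0.019]
wrist_force: [1.1, 0.4, 2.0]
width: 0.699
grip_force: 0.0
```

```bash
python3 -c "
from h import *
s=readout.read_state();print(s['tool_pos'],s['q'])
c=cam('wrist');print(proj(c,[.6305,.0935,.21]),proj(c,[.561,.082,.21]))
go([.60,.03,.25],90)
for p,psi in (([.56,0.0,.28],90),([.56,-.06,.28],90),([.5,-.06,.28],90),([.5,-.1,.28],70)):
  # camera pose prediction: cam at tool x +.0711, z -.1648 ; attitude tilt
  pass
T=R.from_rotvec(s['tcp_rot']);print('cam in tool',T.inv().apply(c['origin']-s['tool_pos']),(T.inv()*R.from_rotvec(c['attitude'])).as_rotvec(degrees=True))
"
```

```text
[ 0.66795559 -0.10597755  0.22006794] [-1.94770874e-01  2.52120177e-01  1.59877456e+00  1.13982332e-03
  1.27888416e+00  1.37567760e+00]
[ 21.2616962  256.24891122] [ 52.69566196 322.02362779]
[-0.0687 -0.1362 -0.0286] [  0.79  -0.61 -90.  ]
cam in tool [ 0.07164877  0.000317   -0.1649221 ] [-12.7140731  -12.75122365  89.37432537]
```

{"api": "jog_arm", "payload": {
  "deltas": [-0.04, -0.06, -0.02, 0, 0, -8, 0.4, -0.078, -0.076, -0.015, 0, 0, -16, 0.4, -0.078, -0.076, -0.015, 0, 0, -24, 0.4, -0.078, -0.076, -0.015, 0, 0, -32, 0.4, -0.078, -0.076, -0.015, 0, 0, -40, 0.4, -0.078, -0.076, -0.015, 0, 0, -48, 0.4, -0.078, -0.076, -0.015, 0, 0, -56, 0.4, -0.078, -0.076, -0.015, 0, 0, -64, 0.4]
}}

```text
time: 40.4
tool_pos: [0.5867, -0.0294, 0.2277]
tcp_rot: [2.659, 1.672, 0.004]
wrist_force: [-0.1, 0.6, 0.4]
width: 0.701
grip_force: 0.0
```

{"api": "jog_arm", "payload": {
  "deltas": [0, 0, 0, 0, 0, -8, 0.4, 0, 0, 0, 0, 0, -16, 0.4, 0, 0, 0, 0, 0, -24, 0.4, 0, 0, 0, 0, 0, -26, 0.4, 0, 0, 0, 0, 0, -26, 0.4, 0, 0, 0, 0, 0, -26, 0.4, 0, 0, 0, 0, 0, -26, 0.4]
}}

```text
time: 41.1
tool_pos: [0.587, -0.0297, 0.2283]
tcp_rot: [2.221, 2.219, 0.004]
wrist_force: [-1.0, 0.6, -0.1]
width: 0.701
grip_force: 0.0
```

```bash
cat > v.py <<'E'
from h import *
import sys,pickle
c=cam('wrist');c['st']=readout.read_state();pickle.dump(c,open(sys.argv[1],'wb'))
print(c['st']['tool_pos'],c['origin'],'pred tip',proj(c,[.6305,.0935,.21]),'white',proj(c,[.559,.0815,.2117]))
for b in blobs(c,(0,110,30),(8,255,255),30)+blobs(c,(172,110,30),(180,255,255),30): print(b)
E
python3 v.py v1.pkl
```

```text
[ 0.58708637 -0.02966075  0.22846183] [0.58721711 0.04103616 0.39330117] pred tip [321.49308969  26.88667103] white [204.90316773  43.06992807]
([356.3, 28.5], [319, 1, 76, 50, 1712])
([433.9, 61.9], [426, 52, 17, 21, 179])
([455.6, 66.6], [449, 58, 14, 19, 126])
([432.0, 96.7], [426, 87, 16, 21, 147])
([476.0, 104.9], [469, 95, 14, 19, 123])
([451.6, 101.5], [449, 96, 8, 11, 32])
([429.6, 129.6], [424, 122, 15, 19, 132])
([454.3, 135.3], [447, 127, 14, 17, 100])
([473.2, 136.4], [467, 127, 13, 19, 146])
([449.8, 167.8], [443, 159, 15, 19, 163])
([469.7, 168.6], [463, 160, 14, 18, 136])
([430.4, 170.1], [423, 163, 14, 14, 79])
([423.5, 199.9], [416, 191, 16, 19, 160])
([444.7, 199.7], [438, 191, 15, 18, 138])
([464.1, 200.1], [458, 191, 14, 18, 120])
([227.6, 74.2], [188, 22, 62, 67, 413])
```

{"api": "jog_arm", "payload": {
  "deltas": [-0.09, 0, 0, 0, 0, 0, 0.4, -0.09, 0, 0, 0, 0, 0, 0.4, -0.09, 0, 0, 0, 0, 0, 0.4, -0.09, 0, 0, 0, 0, 0, 0.4, -0.09, 0, 0, 0, 0, 0, 0.4, -0.09, 0, 0, 0, 0, 0, 0.4]
}}

```text
time: 41.75
tool_pos: [0.5872, -0.1187, 0.2287]
tcp_rot: [2.219, 2.221, 0.005]
wrist_force: [0.1, -1.0, 0.1]
width: 0.698
grip_force: 0.0
```

```bash
python3 v.py v2.pkl; python3 -c "
from h import *
import pickle
for f in('v1.pkl','v2.pkl'):
  c=pickle.load(open(f,'rb'));h=cv2.cvtColor(c['color'],cv2.COLOR_BGR2HSV)
  m=(((h[...,0]<9)|(h[...,0]>171))&(h[...,1]>110)&(h[...,2]>25)).astype(np.uint8)
  u,v=proj(c,[.6305,.0935,.21]).astype(int)
  print(f,u,v); 
  sub=m[max(v-25,0):v+26,max(u-25,0):u+40]
  for r in sub[::2]: print(''.join('#' if x else '.' for x in r))
"
```

```text
[ 0.58723519 -0.11863186  0.22869975] [ 0.58720528 -0.04805867  0.39363042] pred tip [315.4534874  -84.55635878] white [208.76858318 -75.33133854]
([430.3, 5.6], [423, 0, 15, 14, 104])
([451.9, 6.0], [446, 2, 14, 9, 43])
([454.4, 13.9], [447, 9, 14, 11, 53])
([473.3, 16.0], [467, 8, 14, 18, 83])
([432.1, 35.7], [425, 26, 14, 20, 127])
([455.9, 41.5], [448, 33, 15, 19, 119])
([476.2, 47.7], [471, 39, 12, 18, 64])
([434.1, 70.2], [428, 60, 14, 20, 151])
([455.7, 74.2], [449, 65, 15, 20, 135])
([478.1, 81.1], [474, 70, 9, 19, 58])
([432.4, 105.0], [425, 95, 16, 21, 163])
([453.1, 107.2], [449, 99, 11, 19, 57])
([474.9, 111.6], [469, 102, 13, 19, 136])
([428.1, 138.6], [423, 130, 16, 20, 107])
([453.2, 142.9], [446, 133, 14, 19, 130])
([472.1, 144.1], [466, 135, 13, 19, 149])
([337.5, 174.1], [319, 157, 37, 35, 790])
v1.pkl 321 26
..........................................................#######
...................................................##############
..................................................###############
................................................###############
[... 11527 characters left out ...]
........................................
.................................................................
.................................................................
.................................................................
.................................................................
.................................................................
.................................................................
.................................................................
.................................................................
.................................................................
.................................................................
```

View 1 gives the finger tip at about (319.5, 28.5). I need a second viewpoint from the +y side.

{"api": "jog_arm", "payload": {
  "deltas": [0.03, 0, -0.04, 0, 0, 0, 0.4, 0.07, -0.01, -0.04, 0, 0, 0, 0.4, 0.219, -0.02, -0.04, 0, 0, 0, 0.4, 0.219, -0.02, -0.04, 0, 0, 0, 0.4, 0.219, -0.02, -0.04, 0, 0, 0, 0.4, 0.219, -0.02, -0.04, 0, 0, 0, 0.4, 0.219, -0.02, -0.04, 0, 0, 0, 0.4, 0.219, -0.02, -0.04, 0, 0, 0, 0.4]
}}

```text
time: 42.6
tool_pos: [0.5671, 0.0989, 0.2687]
tcp_rot: [2.219, 2.219, 0.004]
wrist_force: [-0.1, -0.9, 0.2]
width: 0.702
grip_force: 0.0
```

{"api": "jog_arm", "payload": {
  "deltas": [0, 0, 0, 0, 0, 0, 0.4, 0, 0, 0, 0, 0, 0, 0.4, 0, 0, 0, 0, 0, 0, 0.4]
}}

```text
time: 42.9
tool_pos: [0.5673, 0.0981, 0.2687]
tcp_rot: [2.222, 2.217, 0.004]
wrist_force: [-0.4, -0.0, 0.3]
width: 0.702
grip_force: 0.0
```

```bash
python3 v.py v3.pkl|head -1; python3 -c "
from h import *
import pickle
c=pickle.load(open('v3.pkl','rb'));h=cv2.cvtColor(c['color'],cv2.COLOR_BGR2HSV)
m=(((h[...,0]<9)|(h[...,0]>171))&(h[...,1]>110)&(h[...,2]>25))
u,v=proj(c,[.6305,.0935,.21]).astype(int)
for r in range(v-16,v+17): print(r,''.join('#' if x else '.' for x in m[r,u-15:u+40]))
print('col0',u-15)
for z in(.12,.1357): pass
for r,n in(((165,60,40),'ruby'),((22,20,60),'cream')): print(n,[b for b in blobs(c,r,(180,255,255) if n=='ruby' else (45,110,255),150)])
"
```

```text
[0.56728239 0.09834131 0.26864794] [0.56750703 0.1688237  0.43358856] pred tip [329.48212397 202.98944689] white [241.32840756 218.45779209]
186 ...............................########################
187 ...............................########################
188 ...............................########################
189 ...............................########################
190 ...............................########################
191 ...............................########################
192 ................................######################.
193 ................................####################...
194 ................................##################.....
195 ................................#################......
196 ................................################.......
197 ............................###################........
198 ........................#######################........
199 ..............################################.........
200 .............#################################.........
201 .............#################################.........
[... 473 characters left out ...]
.......
210 .................................###############.......
211 ..................................###############......
212 ..................................################.....
213 ...................................################....
214 ....................................################...
215 .....................................################..
216 ......................................################.
217 ......................................#################
218 .......................................##############..
col0 314
ruby [([247.5, 189.8], [215, 176, 58, 45, 752])]
cream [([246.1, 146.6], [205, 131, 81, 40, 1494]), ([241.0, 217.3], [214, 194, 54, 43, 1613])]
```

```bash
python3 -c "
from h import *
import pickle
a=pickle.load(open('v1.pkl','rb'));b=pickle.load(open('v3.pkl','rb'))
print('tip',tri(a,(319.3,28.5),b,(327.3,204)),tri(a,(319.3,27.5),b,(327.3,204)))
for k in(a,b):
  h=cv2.cvtColor(k['color'],cv2.COLOR_BGR2HSV);m=cv2.inRange(h,(22,20,60),(45,110,255))
  n,l,s,c=cv2.connectedComponentsWithStats(m)
  print([(c[i].round(1),s[i].tolist()) for i in range(1,n) if s[i,4]>150])
  u,v=proj(k,[.559,.0815,.2117]).astype(int)
  print(u,v);[print(r,' '.join('%d/%d/%d'%tuple(h[r,x]) for x in(u-10,u,u+10))) for r in range(max(v-34,0),v+34,2)]
"
```

```text
tip [0.6290492  0.09244191 0.20938072] [0.62878501 0.09280928 0.21046043]
[(array([200.3,  61.3]), [171, 21, 70, 60, 255]), (array([252.6, 167.3]), [200, 84, 94, 139, 6561])]
204 43
9 120/8/168 120/8/168 120/8/167
11 120/8/167 114/8/167 120/8/168
13 120/6/167 120/8/168 120/8/168
15 120/8/167 30/17/162 30/5/163
17 30/22/163 120/5/166 120/6/167
19 0/0/163 113/6/166 120/8/167
21 30/2/163 110/5/165 120/8/168
23 0/0/163 120/5/166 120/8/168
25 60/2/164 110/5/166 120/8/169
27 45/3/164 120/6/167 114/8/168
29 0/0/163 120/6/167 120/8/168
31 0/0/163 113/6/167 120/8/168
33 0/0/163 120/6/167 120/8/168
35 0/0/163 120/5/167 120/6/168
37 120/2/164 120/5/167 120/8/168
39 90/2/164 114/8/168 115/9/169
41 90/2/164 120/6/168 120/8/169
43 120/2/164 114/8/168 120/8/168
45 60/2/164 120/8/168 114/8/168
47 0/0/164 114/8/168 120/6/168
49 90/2/164 120/6/168 120/6/168
51 0/0/163 113/6/167 120/8/169
53 0/2/164 113/6/167 120/8/169
55 0/0/163 120/3/165 120/8/169
57 30/3/164 110/5/166 114/8/168
59 45/3/164 105/3/165 120/6/168
61 30/3/164 105/3/165 120/6/168
63 45/3/164 90/2/164 120/6/168
65 30/5/164 0/0/164 120/5/16
[... 735 characters left out ...]
2 30/24/162
212 30/24/162 30/24/162 32/25/163
214 30/25/162 30/22/161 32/25/163
216 30/25/162 32/27/163 30/27/162
218 30/27/162 32/27/163 30/27/162
220 30/27/162 30/27/162 32/27/162
222 30/27/162 30/27/162 32/28/162
224 30/28/162 30/27/162 30/28/162
226 30/28/162 32/30/163 30/28/162
228 30/28/162 30/28/162 30/30/162
230 30/28/162 30/30/163 30/28/163
232 21/57/130 21/53/134 21/53/135
234 19/68/123 20/68/124 20/66/124
236 20/66/124 20/66/124 20/66/124
238 19/66/124 20/65/125 19/68/124
240 20/68/124 20/66/124 20/66/123
242 19/59/117 19/68/124 20/73/119
244 22/129/107 19/68/117 30/2/107
246 23/125/106 23/130/106 22/131/107
248 22/124/107 22/124/107 23/125/106
250 22/125/106 22/124/107 22/125/106
```

The pointer tip triangulates to z ≈ 0.2095–0.211, and 5.25 turns put the white top at 0.2118, so they are level within about 1–2 mm. Now to take the crank off.

```bash
python3 -c "
from h import *
go([.5955,-.1175,.26],9.7)"
```

```text
[-0.2158  0.0286  0.0087] [ 0.16 -0.16 80.19]
```

{"api": "jog_arm", "payload": {
  "deltas": [-0.05, 0, 0, 0, 0, 8, 0.4, -0.216, 0.028, 0.009, 0, 0, 16, 1, -0.216, 0.028, 0.009, 0, 0, 24, 1, -0.216, 0.028, 0.009, 0, 0, 32, 1, -0.216, 0.028, 0.009, 0, 0, 40, 1, -0.216, 0.028, 0.009, 0, 0, 48, 1, -0.216, 0.028, 0.009, 0, 0, 56, 1, -0.216, 0.028, 0.009, 0, 0, 64, 1]
}}

```text
time: 43.75
tool_pos: [0.595, -0.1179, 0.2595]
tcp_rot: [3.064, 0.694, 0.005]
wrist_force: [-0.8, -0.0, -0.2]
width: 0.999
grip_force: 0.0
```

{"api": "jog_arm", "payload": {
  "deltas": [0, 0, 0.03, 0, 0, 8, 1, 0, 0, 0.06, 0, 0, 16, 1, 0, 0, 0.06, 0, 0, 16.3, 1, 0, 0, 0.06, 0, 0, 16.3, 1, 0, 0, 0.06, 0, 0, 16.3, 1, 0, 0, 0.06, 0, 0, 16.3, 1]
}}

```text
time: 44.35
tool_pos: [0.5967, -0.1171, 0.202]
tcp_rot: [3.129, 0.267, 0.011]
wrist_force: [0.7, 0.2, -0.5]
width: 0.999
grip_force: 0.0
```

```bash
python3 -c "
from h import *
s=readout.read_state();print(s['tool_pos']);c=cam('wrist')
b=max(blobs(c,(0,120,50),(8,255,255),100),key=lambda b:b[1][4]);print(b)
H=[b[1][0]+b[1][2]/2-.5,b[1][1]+b[1][3]/2-.5]
print('handle',onz(c,*H,.156),'exp',[.5955+.07*np.cos(np.radians(9.7)),-.1172+.07*np.sin(np.radians(9.7))])
go([.5955,-.1175,.052],9.7)"
```

```text
[ 0.59666464 -0.1171183   0.20200622]
([253.7, 110.0], [239, 95, 30, 30, 691])
handle [ 0.66587311 -0.10620664  0.156     ] exp [np.float64(0.6644992428362198), np.float64(-0.10540574343044981)]
[-0.0021  0.      0.1498] [ 0.1  -0.39  0.04]
```

{"api": "jog_arm", "payload": {
  "deltas": [-0.001, 0, 0.05, 0, 0, 0, 1, -0.001, 0, 0.1, 0, 0, 0, 1, -0.001, 0, 0.13, 0, 0, 0, 1, -0.001, 0, 0.145, 0, 0, 0, 1, -0.001, 0, 0.15, 0, 0, 0, 1, -0.001, 0, 0.15, 0, 0, 0, 1]
}}

```text
time: 45.0
tool_pos: [0.5959, -0.1171, 0.0507]
tcp_rot: [3.13, 0.265, 0.008]
wrist_force: [0.3, -0.4, 0.0]
width: 0.998
grip_force: 0.0
```

{"api": "jog_arm", "payload": {
  "deltas": [0, 0, 0, 0, 0, 0, -0.6, 0, 0, 0, 0, 0, 0, -0.6, 0, 0, 0, 0, 0, 0, -0.6, 0, 0, 0, 0, 0, 0, -0.6, 0, 0, 0, 0, 0, 0, -0.6, 0, 0, 0, 0, 0, 0, -0.6, 0, 0, 0, 0, 0, 0, -0.6],
  "squeeze": 80
}}

```text
time: 45.7
tool_pos: [0.5958, -0.1162, 0.0516]
tcp_rot: [-3.13, -0.264, -0.009]
wrist_force: [-0.2, 2.8, 5.6]
width: 0.407
grip_force: 81.5
```

Gripped. Lifting straight up, slowly.

{"api": "jog_arm", "payload": {
  "deltas": [0, 0, -0.006, 0, 0, 0, -0.6, 0, 0, -0.014, 0, 0, 0, -0.6, 0, 0, -0.024, 0, 0, 0, -0.6, 0, 0, -0.036, 0, 0, 0, -0.6, 0, 0, -0.06, 0, 0, 0, -0.6, 0, 0, -0.085, 0, 0, 0, -0.6, 0, 0, -0.085, 0, 0, 0, -0.6, 0, 0, -0.085, 0, 0, 0, -0.6]
}}

```text
time: 46.5
tool_pos: [0.5945, -0.117, 0.1349]
tcp_rot: [3.13, 0.265, 0.007]
wrist_force: [0.5, -0.1, -7.0]
width: 0.411
grip_force: 81.8
```

```bash
python3 -c "
from h import *
go([.479,-.383,.136],9.7);go([.479,-.383,-.004],9.7)"
```

```text
[-0.1585  0.2428 -0.0015] [ 0.05 -0.24 -0.02]
[-0.1591  0.2426  0.1385] [ 0.05 -0.24 -0.02]
```

{"api": "jog_arm", "payload": {
  "deltas": [-0.159, 0.243, 0, 0, 0, 0, -0.6, -0.159, 0.243, 0, 0, 0, 0, -0.6, -0.159, 0.243, 0, 0, 0, 0, -0.6, -0.159, 0.243, 0, 0, 0, 0, -0.6, -0.159, 0.243, 0, 0, 0, 0, -0.6, -0.159, 0.243, 0, 0, 0, 0, -0.6, -0.159, 0.243, 0.04, 0, 0, 0, -0.6, -0.159, 0.243, 0.08, 0, 0, 0, -0.6]
}}

```text
time: 47.3
tool_pos: [0.4781, -0.3852, 0.0531]
tcp_rot: [3.13, 0.26, 0.007]
wrist_force: [0.4, -0.0, -8.0]
width: 0.403
grip_force: 82.1
```

{"api": "jog_arm", "payload": {
  "deltas": [0, 0, 0.02, 0, 0, 0, -0.6, 0, 0, 0.035, 0, 0, 0, -0.6, 0, 0, 0.045, 0, 0, 0, -0.6, 0, 0, 0.052, 0, 0, 0, -0.6, 0, 0, 0.055, 0, 0, 0, -0.6, 0, 0, 0.055, 0, 0, 0, -0.6]
}}

```text
time: 47.9
tool_pos: [0.4797, -0.3834, -0.0002]
tcp_rot: [3.13, 0.265, 0.007]
wrist_force: [0.4, -0.1, -6.0]
width: 0.401
grip_force: 82.0
```

{"api": "jog_arm", "payload": {
  "deltas": [0, 0, 0.002, 0, 0, 0, -0.6, 0, 0, 0.0035, 0, 0, 0, -0.6, 0, 0, 0.0045, 0, 0, 0, -0.6, 0, 0, 0.0045, 0, 0, 0, -0.6]
}}

```text
time: 48.3
tool_pos: [0.4797, -0.3835, -0.0043]
tcp_rot: [3.13, 0.265, 0.007]
wrist_force: [-1.0, 0.5, -1.2]
width: 0.408
grip_force: 82.5
```

{"api": "jog_arm", "payload": {
  "deltas": [0, 0, 0, 0, 0, 0, 0, 0, 0, 0, 0, 0, 0, 0.6, 0, 0, 0, 0, 0, 0, 1, 0, 0, 0, 0, 0, 0, 1, 0, 0, 0, 0, 0, 0, 1, 0, 0, -0.04, 0, 0, 0, 1, 0, 0, -0.09, 0, 0, 0, 1, 0, 0, -0.14, 0, 0, 0, 1]
}}

```text
time: 49.1
tool_pos: [0.4779, -0.3825, 0.1353]
tcp_rot: [-3.129, -0.265, -0.003]
wrist_force: [0.1, -0.8, 0.3]
width: 1.003
grip_force: 0.0
```

{"api": "jog_arm", "payload": {
  "deltas": [-0.06, 0.04, -0.08, 0, 0, 0, 1, -0.06, 0.04, -0.08, 0, 0, 0, 1, -0.06, 0.04, -0.08, 0, 0, 0, 1, -0.06, 0.04, -0.08, 0, 0, 0, 1, -0.06, 0.04, -0.08, 0, 0, 0, 1]
}}

```text
time: 49.6
tool_pos: [0.4256, -0.4316, 0.2129]
tcp_rot: [-3.128, -0.264, -0.004]
wrist_force: [-0.5, -0.5, -0.7]
width: 1.002
grip_force: 0.0
```

```bash
python3 lvl.py; python3 -c "
from h import *
c=cam('wrist');t=cam('top');s=readout.read_state();print(s['tool_pos'],s['wrist_force'])
print([(b,onz(c,*b[0],.095)) for b in blobs(c,(0,120,50),(8,255,255),100)], 'exp handle',[.479+.069,-.383+.012])
print([b for b in blobs(c,(100,120,30),(130,255,255),300)])
h=cv2.cvtColor(t['color'],cv2.COLOR_BGR2HSV);print(proj(t,[.56,.082,.2117]));print([(b) for b in blobs(t,(20,15,100),(45,90,255),60) if 200<b[0][0]<270 and 140<b[0][1]<210])
s2=cam('side');hh=cv2.cvtColor(s2['color'],cv2.COLOR_BGR2HSV)
for r in range(174,206,2): print(r,' '.join('%d,%d,%d'%tuple(hh[r,x]) for x in(236,240,244,248,252)))"
```

```text
ruby [([242.8, 197.4], [237, 192, 14, 9, 41])] cream [([278.6, 26.3], [215, 0, 123, 64, 6195]), ([256.9, 180.8], [237, 163, 38, 44, 852]), ([240.9, 224.1], [226, 206, 33, 29, 414])]
red [([293.7, 133.5], [293, 129, 3, 11, 25]), ([211.9, 180.5], [207, 177, 14, 8, 57]), ([81.1, 354.2], [17, 317, 125, 67, 2115])]
0.133 [244.4 202.5] ruby mid [244.6 209.9]
0.152 [244.3 198.5] ruby mid [244.5 206.1]
0.163 [244.2 196.1] ruby mid [244.4 203.8]
0.178 [244.2 192.7] ruby mid [244.3 200.6]
0.193 [244.1 189.3] ruby mid [244.3 197.4]
0.2 [244.1 187.7] ruby mid [244.2 195.8]
0.208 [244.  185.9] ruby mid [244.2 194.1]
[ 0.42567324 -0.43094341  0.21185344] [-0.17244639  0.80308208 -0.47364416]
[(([213.6, 44.3], [203, 34, 22, 21, 364]), array([ 0.55045421, -0.37248665,  0.095     ]))] exp handle [0.548, -0.371]
[([423.8, 54.1], [413, 0, 21, 110, 785]), ([441.0, 55.0], [430, 0, 21, 111, 879]), ([225.1, 116.3], [159, 51, 132, 131, 9600])]
[237.52355242 172.81731236]
[]
174 23,13,77 45,6,83 24,75,112 25,122,165 25,124,164
176 40,10,77 10,10,78 24,107,133 24,125,165 24,124,164
178 23,13,78 23,13,79 24,116,152 24,124,165 25,121,165
180 15,7,78 33,31,100 27,69,163 25,91,166 24,123,166
182 40,10,79 31,40,153 32,40,171 31,45,170 25,110,165
184 30,15,85 32,39,170 33,40,171 32,40,172 26,84,166
186 30,12,127 32,40,171 32,37,171 32,37,171 26,67,157
188 9,21,158 31,39,163 32,39,170 32,39,170 25,32,137
190 2,50,159 24,54,133 29,37,160 28,46,140 14,38,113
192 0,56,154 19,66,123 23,58,128 21,62,116 4,78,114
194 2,46,139 7,86,137 18,63,126 15,74,121 2,83,111
196 8,28,135 179,106,144 3,92,144 1,96,135 3,55,98
198 13,16,145 179,104,110 179,103,121 0,102,105 14,23,121
200 25,10,159 0,77,112 179,100,107 1,78,104 30,8,151
202 36,8,164 18,17,149 5,33,132 17,16,147 30,8,161
204 40,9,164 36,8,162 30,10,160 30,8,160 36,8,160
```

The checks agree. The white top's centre row in the side view is 185.2, against 185.05 predicted for z 0.2117. The pointer has not moved (211.9,180.5), and the crank handle is where it should be above the mat.

```bash
python3 -c "
from workcell import finish_job
print(finish_job())"
```

```text
the job is handed in; nothing more can be done
None
```

I handed the job in and got no verdict back: the ruby and white discs are stacked on the plate, wound up level with the pointer to an estimated 1–2 mm, and the crank is back on its mat with the pointer unmoved.

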